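# Unpack the treat carrier into a closed row for the party table

## Task

The treat boxes are still held down in the round carrier: unscrew its pink lid until the thread lets go, lift it off and lay it flat, disc down, in the middle of the mint-green cake stand. Then move every treat box from the carrier onto the display tray and set them upright in one straight row along the middle of the tray, long sides along the row, the first one butted flush against the blue end panel and each next one flush against its neighbour with no gaps, in any colour order. Leave the other party things where they are.

Things in the scene. Friction and masses are not known exactly. Their poses are not given: they have to be found in the camera images.
- lid: Screw-on hold-down lid: pink octagonal disc, 156 mm across flats (169 over corners), 6 mm thick, with a white hollow cap (45 mm wide, top at 56 mm) and a bar grip on it (see lid_grip). Origin: centre of the disc's underside, z up. 0.16 kg. At the start screwed right down on the carrier's post, underside 70 mm above the table, 4 mm above the boxes. Turns easily and stays where left.
- lid_grip (a point): Centre of the lid's hot-pink bar grip, 70 mm above the lid's origin, on its axis; axes are the lid's. The bar is 64 mm long (x), 18 mm wide (y) and 28 mm tall, from 56 to 84 mm above the lid's underside.
- carrier: Fixed treat carrier: a round wooden board (300 mm diameter, 6 mm thick, the boxes stand on it) with a white shoulder (48 mm diameter, up to 70 mm) and above it a steel threaded post (31 mm over the thread, up to 114 mm) in its middle. Origin: centre of the board's underside, on the table. It stands to the left or to the right of the robot's middle line.
- post_top (a point): Centre of the top of the carrier's threaded post, 114 mm above the table. Right-hand thread: the lid loosens counter-clockwise seen from above, rises 12 mm per turn and comes free after two full turns from its start; then it lifts straight off (20 mm more clears the post).
- stand_top (a point): Centre of the top of the fixed mint-green cake stand (plate 180 mm in diameter, top 50 mm above the table), empty at the start: the place for the lid.
- tray: Fixed cream display tray with blue edges, 320 mm long (its x), 130 mm wide (its y), 18 mm thick, with a blue upright end panel at its -x end: 10 mm thick, 90 mm wide along y, 55 mm high above the tray's top. Origin: centre of its underside, on the table. It stands across from the carrier, on the other side of the middle line.
- row_start (a point): Point on the tray's top surface at the middle of the foot of the end panel's inner face; its axes are the tray's: x leads away from the panel along the middle line of the tray (the row), z up. The tray reaches 305 mm from here along x.
- box_pink: Pink rigid treat box, 60 mm long (its x), 50 mm wide (its y), 60 mm tall, about 0.12 kg, weighted at the bottom, cream band and dot. Origin: centre of its underside, z up. At the start it stands on the carrier, about 88 mm from the post, its x roughly away from the post, its inner part under the lid; may be absent. In the row its x lies along the row, either way round.
- box_mint: Mint rigid treat box, 60 mm long (its x), 50 mm wide (its y), 60 mm tall, about 0.12 kg, weighted at the bottom, cream band and dot. Origin: centre of its underside, z up. At the start it stands on the carrier, about 88 mm from the post, its x roughly away from the post, its inner part under the lid; may be absent. In the row its x lies along the row, either way round.
- box_lemon: Lemon rigid treat box, 60 mm long (its x), 50 mm wide (its y), 60 mm tall, about 0.12 kg, weighted at the bottom, cream band and dot. Origin: centre of its underside, z up. At the start it stands on the carrier, about 88 mm from the post, its x roughly away from the post, its inner part under the lid; may be absent. In the row its x lies along the row, either way round.
- box_lilac: Lilac rigid treat box, 60 mm long (its x), 50 mm wide (its y), 60 mm tall, about 0.12 kg, weighted at the bottom, cream band and dot. Origin: centre of its underside, z up. At the start it stands on the carrier, about 88 mm from the post, its x roughly away from the post, its inner part under the lid; may be absent. In the row its x lies along the row, either way round.
- cone_a: Pink ice-cream-cone decoration in a white cup, 60 mm diameter, 129 mm tall; loose, not part of the job, must be left where it is. Origin: centre of its underside.
- cone_b: Yellow ice-cream-cone decoration in a white cup, 60 mm diameter, 129 mm tall; loose, not part of the job, must be left where it is. Origin: centre of its underside.
- cone_c: Mint ice-cream-cone decoration in a white cup, 60 mm diameter, 129 mm tall; loose, not part of the job, must be left where it is. Origin: centre of its underside.
- sweet_jar: Red sweet jar with a yellow cap, 70 mm diameter, 100 mm tall; loose, not part of the job, must be left where it is. Origin: centre of its underside.
- paper_cup: Blue cup, 72 mm diameter, 90 mm tall; loose, not part of the job, must be left where it is. Origin: centre of its underside.
- plates: Stack of lilac party plates, 160 mm diameter, 17 mm tall; loose, not part of the job, must be left where it is. Origin: centre of its underside.
- gift: Blue gift box with red ribbon, 90 x 70 x 50 mm; loose, not part of the job, must be left where it is. Origin: centre of its underside.
Mind the look-alikes: they are no part of the job. Leave any purple look-alike of the lid alone.

How it is judged:
By the outcome, as a careful person would: the job done as asked, in the order asked, and still so for the second after the job is handed in, with the robot touching nothing.
Of box_pink, box_mint, box_lemon, box_lilac only 2 to 4 are there at a start; the rules pass over those that are not, and their reading is None.
At some moment in a run one of box_pink, box_mint, box_lemon, box_lilac may be knocked a few centimetres aside while the robot is not near it.
It also fails if it takes over 210 s, if anything falls off the work surface, if the arm or the gripper's body presses on something with over 40 N, if the wrist force passes 120 N, or if a joint passes its speed limit or range.

## Robot

A 6-joint arm with a two-finger parallel gripper is mounted at the origin on the work surface. World frame = base frame: x ahead of the robot, y to its left, z up, the work surface at z = 0. Lengths are in mm, angles in degrees, forces in N, time in s.
With the tool pointing down it reaches from about 350 to 850 mm from the base axis. Payload 8.1 kg.
Tool frame: the origin (TCP) lies midway between the tips of the shut fingers; the grasp point (between the pads) lies 19 mm behind it; z points along the fingers, y is the line along which they close (so a half turn about z gives the same grasp; the last joint's range is limited). The gripper opens to 85 mm and grips with 20 to 120 N. Pads are 22 mm wide; open, the fingers measure 114 mm over their backs; the gripper's body (76 mm by 85 mm) begins 54 mm behind the grasp point. The pads swing forward as they close: fully open they stand 13 mm farther back than shut.
Start: joints at [-69.866, 7.471, 85.268, -0, 87.261, -4.893], TCP at [253.845, -543.662, 231.292] pointing down, gripper open.
Joint ranges: [-169.43, 169.43], [-51.17, 129.36], [1.28, 143.12], [-76.62, 256.62], [0, 156.53], [-152.29, 152.29]. Speed limits (degrees/s): [136.94, 136.94, 159.86, 180, 180, 180].

## Interface

Orientations are given as [roll, pitch, yaw] about the fixed x, y, z axes, in that order (R = Rz(yaw) Ry(pitch) Rx(roll)).
In Python, from bench import r, optics, workorder gives the robot as it stands.
- The arm moves only by the shell command python3 -m handwheel 'ROWS' [FORCE]. ROWS is 1 to 8 rows, parted by a bar, with the numbers parted by spaces; each row has 7 numbers: a rotation vector rx, ry, rz in units of 4 degrees, then dx, dy, dz in m, then the finger opening in mm; each row is the pose to reach, as a shift and turn from the pose commanded when the command began, along the tool's axes at that moment; what a row does not reach only later rows make up. A row lasts 1/8 s, in which the tool goes at most 62.5 mm and 10.7 degrees, less where a joint would pass 70% of its speed; a pose out of reach is approached as far as the arm can. The fingers move at their own pace and stop on an object; FORCE is the grip in N (left out, the last holds). Time passes only in rows, so rows that do not move let the fingers close. It prints the time, the measured TCP pose, the force, the opening and the grip force at its end. Input that does not fit is refused with a message, and nothing moves.
- r.sense(): the state, without advancing time (a new reading comes with each control period).
- optics.snapshot(name): name is "side" or "top" or "wrist"; returns a dict with "pixels" (400x640x3 uint8, blue, green, red), "fx", "fy", "cx", "cy" (pixels), "pose" (4x4, takes a point from camera to world coordinates). Camera axes: x right, y up, looking along -z (the intrinsics and any distortion apply to the point x, -y, -z); pixel columns grow to the right and rows downward; lengths in mm; the calibration is good to about 2 mm. A picture is of the moment at which its call begins. There is no depth.
- workorder.hand_in(): hands the job in; it is judged then, once.
The state is a dict: "time": time; "joint_pos": joint angles; "qd": joint speeds; "joint_efforts": joint torques, N m; "tool_pos": TCP position; "tcp_rot": TCP orientation; "ft_force": force on the tool from outside, world axes, zero at the start; "wrist_torque": the same for the moment, N m; "finger_gap": finger opening in mm; "grip_force": force on a finger pad.
Only numpy, scipy, OpenCV 4.12 (cv2) and the standard library are available. Lean on these libraries where they do the work, as an engineer would, in place of code of your own. Each camera call takes 0.05 s, during which the arm holds its last target. There are 200 camera calls.

## Working session

There is one attempt and no reset: what is moved stays moved. The work goes in short steps, Python scripts to look and compute and a shell command to move; the robot and the scene stay as the last step left them, time stands still between calls to the robot, and variables do not carry over. Pictures are saved under pics/ and viewed, at most 14 in all, crops included, and the job is handed in when it is done.

```bash
ls; mkdir -p pics
python3 - <<'E'
from bench import r,optics
import cv2,numpy as np
for n in("top","side"):
    s=optics.snapshot(n);cv2.imwrite(f"pics/{n}0.png",s["pixels"]);print({k:v for k,v in s.items() if k!="pixels"})
print(r.sense())
E
```

```text
pics
{'fx': 489.73234487298146, 'fy': 489.73234487298146, 'cx': 317.0233039438364, 'cy': 198.65630221787265, 'pose': array([[-2.13742546e-02,  9.93336812e-01, -1.13248041e-01,
         3.13821048e+02],
       [-9.99765392e-01, -2.08391661e-02,  5.90676152e-03,
        -1.81639300e+01],
       [ 3.50740893e-03,  1.13347724e-01,  9.93549189e-01,
         1.71687376e+03],
       [ 0.00000000e+00,  0.00000000e+00,  0.00000000e+00,
         1.00000000e+00]])}
{'fx': 437.00369452035943, 'fy': 437.00369452035943, 'cx': 327.77448689904344, 'cy': 199.21548579764507, 'pose': array([[ 9.98339691e-01,  4.17404844e-02, -3.96937437e-02,
         4.46614313e+02],
       [-5.50651264e-02,  4.89383614e-01, -8.70328392e-01,
        -1.20765558e+03],
       [-1.69024609e-02,  8.71069119e-01,  4.90869531e-01,
         7.98353085e+02],
       [ 0.00000000e+00,  0.00000000e+00,  0.00000000e+00,
         1.00000000e+00]])}
{'time': 0.1, 'joint_pos': array([-6.98649660e+01,  7.51319531e+00,  8.53241840e+01, -1.91145917e-03,
        8.72632227e+01, -4.89255652e+00]), 'qd': array([-0.02134323, -0.04731846, -0.1201613 ,  0.04876514, -0.04692493,
       -0.07585343]), 'joint_efforts': array([ 2.34504609e-03, -5.70948315e+01, -5.01944625e+01, -1.34678221e-04,
        8.05125892e-03, -1.48055801e-04]), 'tool_pos': array([ 253.66799591, -543.16844649,  230.31321479]), 'tcp_rot': array([-1.79899602e+02, -6.67792189e-03,  2.50276776e+01]), 'ft_force': array([-0.37820416,  0.39605262, -0.32630303]), 'wrist_torque': array([-0.01136629,  0.00267242,  0.00462791]), 'grip_force': 0.0, 'finger_gap': 85.57746620374166}
```

View pics/top0.png

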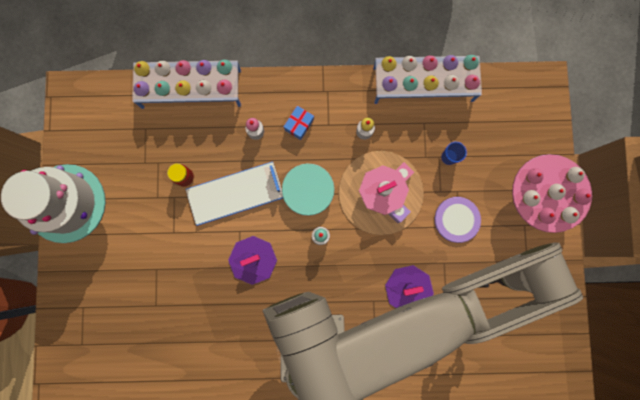

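View pics/side0.png

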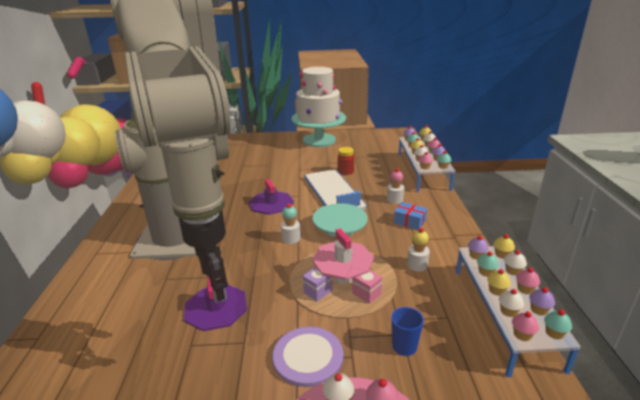

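The top view shows the carrier at (382,192) with the pink lid at (384,189) and its bar at (387,187). Only two boxes are visible: pink (403,173) and lilac (400,213). The mint stand is at (308,189), and the tray at (234,194) has its blue panel at (275,178).

Lid candidates are the pink disc (384,189), which sits on the carrier, and the purple discs (252,260) and (409,289). Only the pink one fits. I'll confirm it in a crop while measuring.

```bash
cat > h.py <<'E'
import cv2,numpy as np
from bench import r,optics
def ray(s,uv,z):
    uv=np.atleast_2d(np.asarray(uv,float));P=s["pose"]
    d=np.c_[(uv[:,0]-s["cx"])/s["fx"],-(uv[:,1]-s["cy"])/s["fy"],-np.ones(len(uv))]@P[:3,:3].T
    o=P[:3,3];return o+d*((z-o[2])/d[:,2])[:,None]
def mask(s,lo,hi,box):
    h=cv2.cvtColor(s["pixels"],cv2.COLOR_BGR2HSV);m=cv2.inRange(h,lo,hi);k=np.zeros_like(m)
    x0,y0,x1,y1=box;k[y0:y1,x0:x1]=m[y0:y1,x0:x1];return k
def big(m):
    c,_=cv2.findContours(m,cv2.RETR_EXTERNAL,cv2.CHAIN_APPROX_NONE);return max(c,key=cv2.contourArea)
def rect(s,c,z):
    w=ray(s,c.reshape(-1,2),z);(x,y),(a,b),t=cv2.minAreaRect(w[:,:2].astype(np.float32))
    if a<b:a,b,t=b,a,t+90
    return np.round([x,y,a,b,t],1)
def where():
    q=r.sense();print("t",round(q["time"],2),"pos",q["tool_pos"].round(1),"rpy",q["tcp_rot"].round(2),"F",q["ft_force"].round(1),"gap",round(q["finger_gap"],1),"grip",round(q["grip_force"],1),"j",q["joint_pos"].round(1))
def rel(x,y,z,yaw):
    """target TCP pose, pointing down -> tool-axis shift from the present pose"""
    from scipy.spatial.transform import Rotation as R
    q=r.sense();A=R.from_euler("xyz",q["tcp_rot"],degrees=True)
    B=R.from_euler("xyz",[180,0,yaw],degrees=True)
    print("rotvec",(A.inv()*B).as_rotvec(degrees=True).round(2),"shift",A.inv().apply(np.array([x,y,z])-q["tool_pos"]).round(1))
E
python3 - <<'E'
from h import *
s=optics.snapshot("top")
h=cv2.cvtColor(s["pixels"],cv2.COLOR_BGR2HSV)
for n,(u,v) in dict(lid=(372,190),bar=(386,187),pink=(405,170),lil=(400,214),stand=(308,189),tray=(220,198),panel=(276,180),wood=(355,215),shelf=(300,260)).items(): print(n,h[v,u])
m=mask(s,(75,60,60),(95,255,255),(275,160,340,220));c=big(m);e=cv2.fitEllipse(c);print("stand",ray(s,e[0],50),e)
m=mask(s,(0,0,120),(35,75,255),(180,155,285,230));c=big(m);print("tray",rect(s,c,18))
m=mask(s,(100,100,50),(125,255,255),(262,155,290,205));c=big(m);print("panel",rect(s,c,73),ray(s,c.reshape(-1,2).mean(0),60))
m=mask(s,(160,175,100),(179,255,255),(370,175,402,200));c=big(m);print("bar",rect(s,c,154),cv2.minAreaRect(c))
m=mask(s,(150,60,120),(179,255,255),(355,160,398,216));c=big(m);print("lid",rect(s,c,76),cv2.minEnclosingCircle(c))
a=cv2.resize(s["pixels"][140:245,330:435],None,fx=5.5,fy=5.5,interpolation=cv2.INTER_CUBIC);cv2.imwrite("pics/crop1.png",a)
E
```

```text
lid [171 114 210]
bar [170 190 220]
pink [ 20  25 214]
lil [ 28  19 212]
stand [ 80  82 193]
tray [ 30  20 213]
panel [108 108 184]
wood [ 14 124 142]
shelf [ 15 146 155]
stand [[537.2937984    3.68762919  50.        ]] ((307.5655517578125, 189.162841796875), (49.79637145996094, 50.100093841552734), 57.69121551513672)
tray [534.3 260.2 322.5 125.  106.7]
panel [575.1 116.1  87.    7.5  17.5] [[577.70102136 117.17093974  60.        ]]
bar [ 526.3 -251.6   61.    13.2  112. ] ((386.3448486328125, 186.637939453125), (4.070499897003174, 18.776823043823242), 66.80140686035156)
lid [ 526.9 -234.7  163.7  128.5  177.7] ((383.2603759765625, 189.43609619140625), 24.625518798828125)
```

View pics/crop1.png

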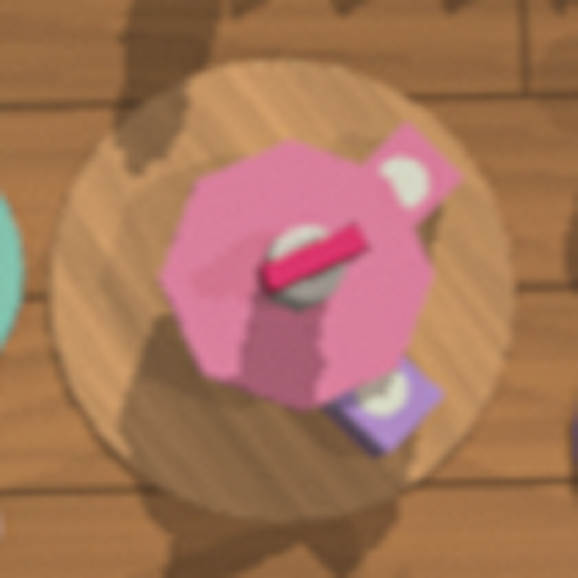

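The crop confirms it: the pink octagon at crop (297,275) has a white cap and hot-pink bar and stands on the wooden carrier. The boxes are pink at (410,180) and lilac at (390,400). The top view sees past the lid edge all round, so there are only two.

Run:
```python
from h import *
s=optics.snapshot("top")
print("lid",ray(s,(384,190),76),"board",ray(s,(381.5,192.7),6))
where();rel(526,-250,270,-68)
```

```text
lid [[ 525.55194875 -254.93213304   76.        ]] board [[ 525.18167191 -255.86981638    6.        ]]
t 0.2 pos [ 253.7 -543.3  230.6] rpy [-1.7993e+02 -1.0000e-02  2.5020e+01] F [-0.4  0.1  0.2] gap 85.4 grip 0.0 j [-69.9   7.5  85.3   0.   87.3  -4.9]
rotvec [-6.000e-02  5.000e-02  9.302e+01] shift [ 370.8 -150.7  -39.1]
```

The manual's scale: shifts go in m and turns go in units of 4 degrees. Converting my numbers, 370 mm is 0.37, -152 mm is -0.152, 93 degrees is 23.25.

```bash
python3 -m handwheel '0 0 7.5 0.11 -0.045 -0.039 85 | 0 0 23.25 0.37 -0.152 -0.039 85 | 0 0 23.25 0.37 -0.152 -0.039 85 | 0 0 23.25 0.37 -0.152 -0.039 85 | 0 0 23.25 0.37 -0.152 -0.039 85 | 0 0 23.25 0.37 -0.152 -0.039 85 | 0 0 23.25 0.37 -0.152 -0.039 85 | 0 0 23.25 0.37 -0.152 -0.039 85'; python3 -m handwheel '0 0 0 0 0 0 85 | 0 0 0 0 0 0 85'
python3 - <<'E'
from h import *
where()
s=optics.snapshot("wrist");cv2.imwrite("pics/w1.png",s["pixels"]);print(s["pose"].round(3),s["fx"],s["cx"],s["cy"])
E
```

```text
time: 1.2
tool_pos: [526.9, -246.1, 270.3]
tcp_rot: [-179.9, 0.0, -56.7]
ft_force: [0.3, -0.7, -0.2]
finger_gap: 84.6
grip_force: 0.0
time: 1.45
tool_pos: [524.4, -249.8, 270.1]
tcp_rot: [180.0, 0.0, -56.4]
ft_force: [0.4, 0.7, -0.7]
finger_gap: 84.8
grip_force: 0.0
t 1.45 pos [ 524.4 -249.8  270.1] rpy [ 1.7998e+02  2.0000e-02 -5.6430e+01] F [ 0.4  0.7 -0.7] gap 84.8 grip 0.0 j [-30.5   3.8  85.2  -0.   91.1 115.9]
[[-8.33000e-01  5.31000e-01  1.57000e-01  5.63700e+02]
 [-5.53000e-01 -7.99000e-01 -2.35000e-01 -3.08685e+02]
 [ 1.00000e-03 -2.82000e-01  9.59000e-01  4.13093e+02]
 [ 0.00000e+00  0.00000e+00  0.00000e+00  1.00000e+00]] 298.81294525259597 316.28032891115294 201.4840067786078
```

View pics/w1.png

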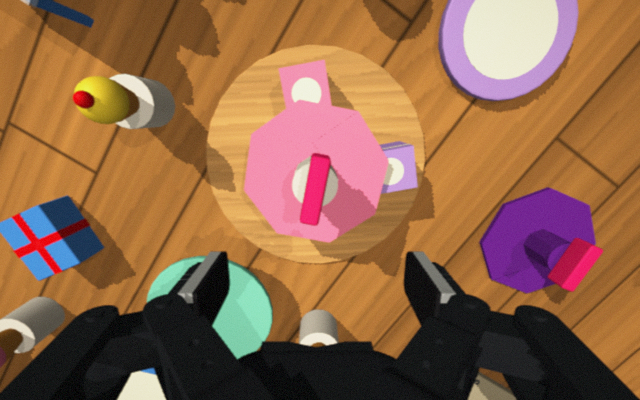

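The wrist view shows the bar at (315,188) on the pink disc at (316,172). The pink box is at (305,88), lilac at (398,170). I'll measure these.

Run:
```python
from h import *
s=optics.snapshot("wrist")
h=cv2.cvtColor(s["pixels"],cv2.COLOR_BGR2HSV)
for u,v in((320,160),(312,210),(265,180),(305,72),(401,155)):print((u,v),h[v,u])
m=mask(s,(160,185,100),(179,255,255),(290,140,345,235));c=big(m);print("bar",rect(s,c,154),c.reshape(-1,2).min(0),c.reshape(-1,2).max(0))
m=mask(s,(155,70,100),(179,255,255),(235,105,395,250));c=cv2.convexHull(big(m));print("lid",rect(s,c,76),ray(s,cv2.minEnclosingCircle(c)[0],76))
w=ray(s,c.reshape(-1,2),76)[:,:2].astype(np.float32);print(cv2.minEnclosingCircle(w))
m=mask(s,(5,60,80),(28,255,255),(200,40,430,268));k=cv2.convexHull(big(m));w=ray(s,k.reshape(-1,2),6)[:,:2].astype(np.float32);print("board",cv2.minEnclosingCircle(w))
where()
```

```text
(320, 160) [169 216 244]
(312, 210) [169 216 243]
(265, 180) [170 105 244]
(305, 72) [170  96 242]
(401, 155) [142  70 223]
bar [ 528.6 -253.5   64.9   16.9  112.7] [300 154] [329 224]
lid [ 526.6 -252.   157.7  156.8   22.8] [[ 530.27536352 -255.67081923   76.        ]]
((527.4734497070312, -251.40232849121094), 83.96209716796875)
board ((520.6337280273438, -246.41058349609375), 216.72091674804688)
t 1.55 pos [ 524.3 -250.   270.2] rpy [ 1.7999e+02  1.0000e-02 -5.6550e+01] F [-0.6  0.3  0.3] gap 85.1 grip 0.0 j [-30.6   3.8  85.2  -0.   91.1 116. ]
```

Run:
```python
from h import *
rel(527.4,-252.7,129,-67.3)
```

```text
rotvec [1.000e-02 1.000e-02 1.075e+01] shift [  3.9  -1.1 141.2]
```

```bash
python3 -m handwheel '0 0 2.675 0.004 -0.001 0.02 85 | 0 0 2.675 0.004 -0.001 0.06 85 | 0 0 2.675 0.004 -0.001 0.1 85 | 0 0 2.675 0.004 -0.001 0.125 85 | 0 0 2.675 0.004 -0.001 0.141 85 | 0 0 2.675 0.004 -0.001 0.141 85 | 0 0 2.675 0.004 -0.001 0.141 85' && python3 -m handwheel '0 0 0 0 0 0 0 | 0 0 0 0 0 0 0 | 0 0 0 0 0 0 0 | 0 0 0 0 0 0 0 | 0 0 0 0 0 0 0 | 0 0 0 0 0 0 0 | 0 0 0 0 0 0 0 | 0 0 0 0 0 0 0' 50; python3 -c "
from h import *
where()"
```

```text
time: 2.42
tool_pos: [528.6, -252.8, 130.8]
tcp_rot: [-179.9, -0.1, -67.3]
ft_force: [0.7, 0.3, 1.0]
finger_gap: 84.7
grip_force: 0.0
time: 3.42
tool_pos: [528.1, -252.3, 129.6]
tcp_rot: [-180.0, -0.0, -67.3]
ft_force: [0.4, -0.4, 4.1]
finger_gap: 17.2
grip_force: 49.6
t 3.42 pos [ 528.1 -252.3  129.6] rpy [-1.7997e+02 -3.0000e-02 -6.7330e+01] F [ 0.4 -0.4  4.1] gap 17.2 grip 49.6 j [-30.6   9.2  94.2   0.   76.6 126.8]
```

```bash
python3 -m handwheel '0 0 -2.5 0 0 -0.00033 0 | 0 0 -5 0 0 -0.00067 0 | 0 0 -7.5 0 0 -0.001 0 | 0 0 -10 0 0 -0.00133 0 | 0 0 -12.5 0 0 -0.00167 0 | 0 0 -15 0 0 -0.002 0 | 0 0 -15 0 0 -0.002 0'; python3 -c "
from h import *
where();print(r.sense()['wrist_torque'])"
```

```text
time: 4.3
tool_pos: [527.1, -251.8, 130.2]
tcp_rot: [-180.0, 0.1, -7.4]
ft_force: [-0.6, 0.4, -1.6]
finger_gap: 17.2
grip_force: 48.9
t 4.3 pos [ 527.1 -251.8  130.2] rpy [-1.7996e+02  1.1000e-01 -7.4000e+00] F [-0.6  0.4 -1.6] gap 17.2 grip 48.9 j [-30.6   9.1  94.2  -0.   76.8  66.8]
[ 0.02064083  0.00060397 -0.03579185]
```

```bash
python3 -m handwheel '0 0 -2.5 0 0 -0.00033 0 | 0 0 -5 0 0 -0.00067 0 | 0 0 -7.5 0 0 -0.001 0 | 0 0 -10 0 0 -0.00133 0 | 0 0 -12.5 0 0 -0.00167 0 | 0 0 -15 0 0 -0.002 0 | 0 0 -17.5 0 0 -0.00233 0 | 0 0 -20 0 0 -0.00267 0' && python3 -m handwheel '0 0 -2.5 0 0 -0.00033 0 | 0 0 -5 0 0 -0.00067 0 | 0 0 -7.5 0 0 -0.001 0 | 0 0 -10 0 0 -0.00133 0 | 0 0 -12.5 0 0 -0.00167 0 | 0 0 -15 0 0 -0.002 0 | 0 0 -17.5 0 0 -0.00233 0 | 0 0 -20 0 0 -0.00267 0' && python3 -m handwheel '0 0 -2.5 0 0 -0.00033 0 | 0 0 -5 0 0 -0.00067 0 | 0 0 -7.5 0 0 -0.001 0 | 0 0 -10 0 0 -0.00133 0 | 0 0 -12.5 0 0 -0.00167 0 | 0 0 -12.5 0 0 -0.00167 0'; python3 -c "
from h import *
where();print(r.sense()['wrist_torque'])"
```

```text
time: 5.3
tool_pos: [527.3, -252.0, 133.3]
tcp_rot: [-179.9, -0.0, 72.7]
ft_force: [0.4, -0.9, -1.7]
finger_gap: 17.2
grip_force: 48.9
time: 6.3
tool_pos: [527.4, -252.0, 135.9]
tcp_rot: [180.0, -0.1, 152.7]
ft_force: [0.3, 0.0, -1.8]
finger_gap: 16.9
grip_force: 48.9
time: 7.05
tool_pos: [527.4, -252.0, 137.7]
tcp_rot: [180.0, -0.0, -157.6]
ft_force: [0.4, 0.8, -1.7]
finger_gap: 17.2
grip_force: 48.9
t 7.05 pos [ 527.4 -252.   137.7] rpy [ 1.7995e+02 -4.0000e-02 -1.5761e+02] F [ 0.4  0.8 -1.7] gap 17.2 grip 48.9 j [ -30.6    8.7   93.8   -0.    77.5 -143. ]
[0.04960398 0.02001987 0.00764342]
```

```bash
python3 -m handwheel '0 0 0 0 0 0 50 | 0 0 0 0 0 0 50 | 0 0 0 0 0 0 50 | 0 0 0 0 0 -0.02 50 | 0 0 2.5 0 0 -0.04 50 | 0 0 5 0 0 -0.04 50 | 0 0 7.5 0 0 -0.04 50 | 0 0 10 0 0 -0.04 50' && python3 -m handwheel '0 0 20 0 0 0 50 | 0 0 20 0 0 0 50 | 0 0 20 0 0 0 50 | 0 0 20 0 0 0 50 | 0 0 20 0 0 0 50 | 0 0 20 0 0 0 50 | 0 0 20 0 0 0 50 | 0 0 20 0 0 0 50' && python3 -m handwheel '0 0 15 0 0 0 50 | 0 0 15 0 0 0 50 | 0 0 15 0 0 0 50 | 0 0 15 0 0 0 50 | 0 0 15 0 0 0 50 | 0 0 15 0 0 0 50 | 0 0 15 0 0 0.02 50 | 0 0 15 0 0 0.04 50' && python3 -m handwheel '0 0 0 0 0 0 50 | 0 0 0 0 0 0 0 | 0 0 0 0 0 0 0 | 0 0 0 0 0 0 0 | 0 0 0 0 0 0 0 | 0 0 0 0 0 0 0 | 0 0 0 0 0 0 0'; python3 -c "
from h import *
where();print(r.sense()['wrist_torque'])"
```

```text
time: 8.05
tool_pos: [528.4, -252.5, 180.3]
tcp_rot: [-180.0, 0.1, 162.3]
ft_force: [-0.8, 0.3, -0.8]
finger_gap: 50.2
grip_force: 0.0
time: 9.05
tool_pos: [528.4, -252.5, 180.2]
tcp_rot: [179.9, 0.0, 82.4]
ft_force: [0.4, -0.6, -0.2]
finger_gap: 50.0
grip_force: 0.0
time: 10.05
tool_pos: [527.8, -252.2, 137.3]
tcp_rot: [180.0, -0.0, 22.8]
ft_force: [0.1, -0.5, -1.0]
finger_gap: 50.0
grip_force: 0.0
time: 10.92
tool_pos: [528.3, -252.5, 139.0]
tcp_rot: [179.9, -0.0, 22.7]
ft_force: [1.2, -1.3, 3.9]
finger_gap: 17.0
grip_force: 50.7
t 10.93 pos [ 528.3 -252.5  139. ] rpy [ 1.7993e+02 -5.0000e-02  2.2660e+01] F [ 1.2 -1.3  3.9] gap 17.0 grip 50.7 j [-30.6   8.7  93.8  -0.   77.5  36.8]
[-0.27907972 -0.25582876  0.01860163]
```

```bash
python3 -m handwheel '0 0 -2.5 0 0 -0.00033 0 | 0 0 -5 0 0 -0.00067 0 | 0 0 -7.5 0 0 -0.001 0 | 0 0 -10 0 0 -0.00133 0 | 0 0 -12.5 0 0 -0.00167 0 | 0 0 -15 0 0 -0.002 0 | 0 0 -17.5 0 0 -0.00233 0 | 0 0 -20 0 0 -0.00267 0' && python3 -m handwheel '0 0 -2.5 0 0 -0.00033 0 | 0 0 -5 0 0 -0.00067 0 | 0 0 -7.5 0 0 -0.001 0 | 0 0 -10 0 0 -0.00133 0 | 0 0 -12.5 0 0 -0.00167 0 | 0 0 -15 0 0 -0.002 0 | 0 0 -17.5 0 0 -0.00233 0 | 0 0 -20 0 0 -0.00267 0' && python3 -m handwheel '0 0 -2.5 0 0 -0.00033 0 | 0 0 -5 0 0 -0.00067 0 | 0 0 -5 0 0 -0.00067 0'; python3 -c "
from h import *
where();print(r.sense()['wrist_torque'])"
```

```text
time: 11.92
tool_pos: [527.4, -252.2, 141.4]
tcp_rot: [-179.9, -0.0, 103.0]
ft_force: [-4.8, -0.9, 6.9]
finger_gap: 17.3
grip_force: 52.6
time: 12.92
tool_pos: [528.5, -253.3, 145.5]
tcp_rot: [-179.9, 0.1, -177.0]
ft_force: [-1.3, -2.1, 8.4]
finger_gap: 16.9
grip_force: 52.3
time: 13.3
tool_pos: [528.7, -252.6, 146.2]
tcp_rot: [-179.9, 0.1, -157.2]
ft_force: [-1.4, 1.1, 10.0]
finger_gap: 17.1
grip_force: 51.6
t 13.3 pos [ 528.7 -252.6  146.2] rpy [-1.7990e+02  9.0000e-02 -1.5719e+02] F [-1.4  1.1 10. ] gap 17.1 grip 51.6 j [ -30.6    8.3   93.4    0.    78.2 -143.4]
[0.45715316 0.12012306 0.11477628]
```

Scaled: -40 mm is -0.04, -20 mm is -0.02, 40 degrees is 10.

```bash
python3 -m handwheel '0 0 0 0 0 0 50 | 0 0 0 0 0 0 50 | 0 0 0 0 0 0 50 | 0 0 0 0 0 -0.02 50 | 0 0 2.5 0 0 -0.04 50 | 0 0 5 0 0 -0.04 50 | 0 0 7.5 0 0 -0.04 50 | 0 0 10 0 0 -0.04 50' && python3 -m handwheel '0 0 20 0 0 0 50 | 0 0 20 0 0 0 50 | 0 0 20 0 0 0 50 | 0 0 20 0 0 0 50 | 0 0 20 0 0 0 50 | 0 0 20 0 0 0 50 | 0 0 20 0 0 0 50 | 0 0 20 0 0 0 50' && python3 -m handwheel '0 0 15 0 0 0 50 | 0 0 15 0 0 0 50 | 0 0 15 0 0 0 50 | 0 0 15 0 0 0 50 | 0 0 15 0 0 0 50 | 0 0 15 0 0 0 50 | 0 0 15 0 0 0.02 50 | 0 0 15 0 0 0.04 50' && python3 -m handwheel '0 0 0 0 0 0 50 | 0 0 0 0 0 0 0 | 0 0 0 0 0 0 0 | 0 0 0 0 0 0 0 | 0 0 0 0 0 0 0 | 0 0 0 0 0 0 0 | 0 0 0 0 0 0 0'; python3 -c "
from h import *
where();print(r.sense()['wrist_torque'])"
```

```text
time: 14.3
tool_pos: [528.3, -252.5, 186.1]
tcp_rot: [-180.0, 0.1, 162.3]
ft_force: [0.4, 0.3, 0.9]
finger_gap: 49.7
grip_force: 0.0
time: 15.3
tool_pos: [528.3, -252.4, 186.0]
tcp_rot: [179.9, 0.0, 82.4]
ft_force: [0.3, -1.1, -0.1]
finger_gap: 49.9
grip_force: 0.0
time: 16.3
tool_pos: [527.8, -252.2, 143.2]
tcp_rot: [180.0, -0.0, 22.8]
ft_force: [-0.6, -0.7, -0.6]
finger_gap: 50.1
grip_force: 0.0
time: 17.18
tool_pos: [528.2, -252.5, 144.9]
tcp_rot: [179.9, -0.0, 22.7]
ft_force: [1.2, -0.3, 4.3]
finger_gap: 16.7
grip_force: 51.5
t 17.18 pos [ 528.2 -252.5  144.9] rpy [ 1.7994e+02 -4.0000e-02  2.2660e+01] F [ 1.2 -0.3  4.3] gap 16.7 grip 51.5 j [-30.6   8.4  93.4  -0.   78.1  36.8]
[-0.17432522 -0.13291737  0.02419469]
```

Scaled: -1 mm is -0.001, -2.67 mm is -0.00267, -10 degrees is -2.5.

```bash
python3 -m handwheel '0 0 -2.5 0 0 -0.00033 0 | 0 0 -5 0 0 -0.00067 0 | 0 0 -7.5 0 0 -0.001 0 | 0 0 -10 0 0 -0.00133 0 | 0 0 -12.5 0 0 -0.00167 0 | 0 0 -15 0 0 -0.002 0 | 0 0 -17.5 0 0 -0.00233 0 | 0 0 -20 0 0 -0.00267 0' && python3 -m handwheel '0 0 -2.5 0 0 -0.00033 0 | 0 0 -5 0 0 -0.00067 0 | 0 0 -7.5 0 0 -0.001 0 | 0 0 -10 0 0 -0.00133 0 | 0 0 -12.5 0 0 -0.00167 0 | 0 0 -15 0 0 -0.002 0 | 0 0 -17.5 0 0 -0.00233 0 | 0 0 -20 0 0 -0.00267 0' && python3 -m handwheel '0 0 -2.5 0 0 -0.00033 0 | 0 0 -5 0 0 -0.00067 0 | 0 0 -5 0 0 -0.00067 0'; python3 -c "
from h import *
where();print(r.sense()['wrist_torque'])"; python3 -m handwheel '0 0 0 0 0 0 50 | 0 0 0 0 0 0 50 | 0 0 0 0 0 0 50 | 0 0 0 0 0 -0.02 50 | 0 0 2.5 0 0 -0.04 50 | 0 0 5 0 0 -0.04 50 | 0 0 7.5 0 0 -0.04 50 | 0 0 10 0 0 -0.04 50' && python3 -m handwheel '0 0 20 0 0 0 50 | 0 0 20 0 0 0 50 | 0 0 20 0 0 0 50 | 0 0 20 0 0 0 50 | 0 0 20 0 0 0 50 | 0 0 20 0 0 0 50 | 0 0 20 0 0 0 50 | 0 0 20 0 0 0 50' && python3 -m handwheel '0 0 15 0 0 0 50 | 0 0 15 0 0 0 50 | 0 0 15 0 0 0 50 | 0 0 15 0 0 0 50 | 0 0 15 0 0 0 50 | 0 0 15 0 0 0 50 | 0 0 15 0 0 0.02 50 | 0 0 15 0 0 0.04 50' && python3 -m handwheel '0 0 0 0 0 0 50 | 0 0 0 0 0 0 0 | 0 0 0 0 0 0 0 | 0 0 0 0 0 0 0 | 0 0 0 0 0 0 0 | 0 0 0 0 0 0 0 | 0 0 0 0 0 0 0'; python3 -c "
from h import *
where();print(r.sense()['wrist_torque'])"
```

```text
time: 18.18
tool_pos: [528.2, -252.3, 147.5]
tcp_rot: [180.0, 0.0, 103.0]
ft_force: [0.6, -0.3, 4.3]
finger_gap: 17.3
grip_force: 51.4
time: 19.18
tool_pos: [528.1, -252.1, 150.2]
tcp_rot: [180.0, 0.0, -177.0]
ft_force: [0.9, 0.4, 3.7]
finger_gap: 17.0
grip_force: 51.5
time: 19.55
tool_pos: [528.1, -252.2, 151.0]
tcp_rot: [-180.0, 0.0, -157.2]
ft_force: [-0.7, 0.5, 4.9]
finger_gap: 16.8
grip_force: 51.7
t 19.55 pos [ 528.1 -252.2  151. ] rpy [-1.7998e+02  3.0000e-02 -1.5718e+02] F [-0.7  0.5  4.9] gap 16.8 grip 51.7 j [ -30.6    8.1   93.1    0.    78.8 -143.4]
[0.13652672 0.0760596  0.05753881]
time: 20.55
tool_pos: [528.3, -252.5, 192.2]
tcp_rot: [-180.0, 0.1, 162.3]
ft_force: [0.1, 0.1, -0.0]
finger_gap: 50.3
grip_force: 0.0
time: 21.55
tool_pos: [528.3, -252.4, 192.1]
tcp_rot: [179.9, 0.0, 82.4]
ft_force: [-0.6, -0.0, -0.1]
finger_gap: 49.8
grip_force: 0.0
time: 22.55
tool_pos: [527.8, -252.2, 149.3]
tcp_rot: [180.0, -0.0, 22.8]
ft_force: [-0.5, 0.2, -0.7]
finger_gap: 49.9
grip_force: 0.0
time: 23.42
tool_pos: [528.3, -252.5, 151.0]
tcp_rot: [179.9, -0.0, 22.7]
ft_force: [0.2, -0.4, 4.0]
finger_gap: 17.1
grip_force: 51.3
t 23.43 pos [ 528.3 -252.5  151. ] rpy [ 1.7994e+02 -4.0000e-02  2.2660e+01] F [ 0.2 -0.4  4. ] gap 17.1 grip 51.3 j [-30.6   8.1  93.1  -0.   78.7  36.8]
[-0.18706572 -0.16049214  0.01347252]
```

```bash
python3 -m handwheel '0 0 -2.5 0 0 -0.00033 0 | 0 0 -5 0 0 -0.00067 0 | 0 0 -7.5 0 0 -0.001 0 | 0 0 -10 0 0 -0.00133 0 | 0 0 -12.5 0 0 -0.00167 0 | 0 0 -15 0 0 -0.002 0 | 0 0 -17.5 0 0 -0.00233 0 | 0 0 -20 0 0 -0.00267 0' && python3 -m handwheel '0 0 -2 0 0 -0.0003 0 | 0 0 -4 0 0 -0.0005 0 | 0 0 -6 0 0 -0.001 0 | 0 0 -6 0 0 -0.002 0 | 0 0 -6 0 0 -0.003 0 | 0 0 -6 0 0 -0.004 0 | 0 0 -6 0 0 -0.004 0'; python3 -c "
from h import *
where();print(r.sense()['wrist_torque'])"
```

```text
time: 24.42
tool_pos: [528.0, -252.2, 153.5]
tcp_rot: [180.0, 0.0, 103.0]
ft_force: [0.1, 0.0, 4.8]
finger_gap: 17.0
grip_force: 51.3
time: 25.3
tool_pos: [527.6, -252.1, 156.7]
tcp_rot: [-180.0, -0.0, 126.6]
ft_force: [0.6, -0.1, -2.2]
finger_gap: 17.0
grip_force: 50.6
t 25.3 pos [ 527.6 -252.1  156.7] rpy [-1.7999e+02 -3.0000e-02  1.2661e+02] F [ 0.6 -0.1 -2.2] gap 17.0 grip 50.6 j [-30.6   7.8  92.8  -0.   79.4 -67.2]
[ 0.00281248 -0.00517014  0.00797533]
```

```bash
python3 -m handwheel '0 0 0 0 0 -0.015 0 | 0 0 0 0 0 -0.035 0 | 0 0 0 0 0 -0.065 0 | 0 0 0 0 0 -0.09 0 | 0 0 0 0 0 -0.09 0 | 0 0 0 0 0 -0.09 0'
python3 - <<'E'
from h import *
where()
s=optics.snapshot("top")
m=mask(s,(75,60,60),(95,255,255),(275,160,340,220));c=big(m);w=ray(s,c.reshape(-1,2),50)[:,:2].astype(np.float32);print(cv2.minEnclosingCircle(w))
s=optics.snapshot("side")
m=mask(s,(75,60,60),(95,255,255),(300,195,380,240));c=big(m);e=cv2.fitEllipse(cv2.convexHull(c));print(ray(s,e[0],50),e)
w=ray(s,c.reshape(-1,2),50)[:,:2].astype(np.float32);print(cv2.minEnclosingCircle(w))
rel(538,3,248,126.6)
cv2.imwrite("pics/s2.png",s["pixels"])
E
```

```text
time: 26.05
tool_pos: [527.7, -252.1, 246.7]
tcp_rot: [-180.0, -0.0, 126.6]
ft_force: [-0.1, -0.6, 0.3]
finger_gap: 0.3
grip_force: 0.0
t 26.05 pos [ 527.7 -252.1  246.7] rpy [-1.8000e+02 -1.0000e-02  1.2665e+02] F [-0.1 -0.6  0.3] gap 0.3 grip 0.0 j [-30.6   4.8  86.5  -0.   88.7 -67.2]
((538.0402221679688, 4.200240135192871), 88.0957260131836)
[[538.91062658  -4.3232743   50.        ]] ((339.6463928222656, 217.43252563476562), (28.837221145629883, 52.539794921875), 90.90824890136719)
((540.5987548828125, 1.167851448059082), 90.7364501953125)
rotvec [-0.04 -0.1   0.06] shift [198.1 160.8  -2. ]
```

View pics/s2.png

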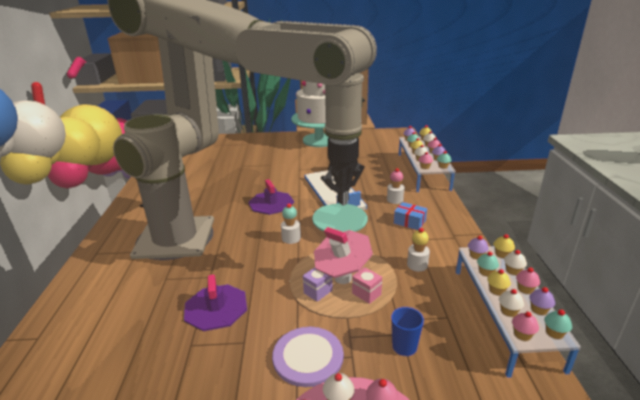

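The side view shows the lid at (343,255) still on the post, so it slipped from the fingers. I'll open and look from the wrist.

Scaled: -20 mm is -0.02.

```bash
python3 -m handwheel '0 0 0 0 0 -0.02 85 | 0 0 0 0 0 -0.02 85 | 0 0 0 0 0 -0.02 85 | 0 0 0 0 0 -0.02 85'
python3 - <<'E'
from h import *
where()
s=optics.snapshot("wrist");cv2.imwrite("pics/w2.png",s["pixels"])
m=mask(s,(160,185,100),(179,255,255),(250,120,390,250));c=big(m);b=cv2.minAreaRect(c);print(b);
for z in (165,178): print("bar",rect(s,c,z))
S=optics.snapshot("side")
m=mask(S,(160,175,80),(179,255,255),(320,225,365,250));C=big(m);B=cv2.minAreaRect(C);print(B)
# two-view
from numpy.linalg import lstsq
def od(s,uv):
    o=s["pose"][:3,3];d=ray(s,uv,0)[0]-o;return o,d/np.linalg.norm(d)
o1,d1=od(s,b[0]);o2,d2=od(S,B[0]);x=lstsq(np.c_[d1,-d2],o2-o1,rcond=None)[0];print(o1+d1*x[0],o2+d2*x[1])
E
```

```text
time: 26.65
tool_pos: [527.7, -252.1, 266.6]
tcp_rot: [-180.0, -0.0, 126.7]
ft_force: [-0.7, 0.1, -0.5]
finger_gap: 72.2
grip_force: 0.0
t 26.65 pos [ 527.7 -252.1  266.6] rpy [-1.7999e+02 -3.0000e-02  1.2666e+02] F [-0.7  0.1 -0.5] gap 72.2 grip 0.0 j [-30.6   4.5  84.8   0.   90.7 -67.2]
((292.2760314941406, 195.76800537109375), (75.6685562133789, 28.89000129699707), 79.69515228271484)
bar [ 508.5 -260.6   66.5   24.1  134.8]
bar [ 507.3 -257.    63.    22.8  134.8]Traceback (most recent call last):
  File "<stdin>", line 7, in <module>
  File "h.py", line 11, in big
    c,_=cv2.findContours(m,cv2.RETR_EXTERNAL,cv2.CHAIN_APPROX_NONE);return max(c,key=cv2.contourArea)
                                                                           ~~~^^^^^^^^^^^^^^^^^^^^^^^
ValueError: max() iterable argument is empty
```

View pics/w2.png

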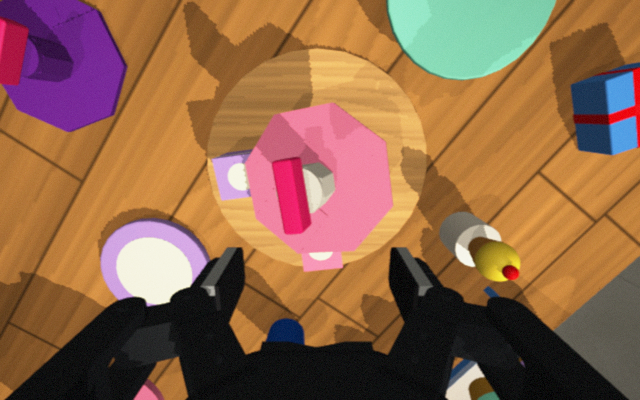

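The wrist view shows the lid free but tilted on the post: bar at (291,196), disc about (320,178), leaning towards the robot. I'll take the disc's pose from its octagon corners.

```bash
cat >> h.py <<'E'
def octa(s,box,lo=(160,60,60),hi=(179,255,255),eps=6,er=0):
    """pose of the lid's disc top from its 8 corners: underside centre and up axis"""
    m=mask(s,lo,hi,box)
    if er:m=cv2.morphologyEx(m,cv2.MORPH_OPEN,np.ones((er,er),np.uint8))
    h=cv2.convexHull(big(m));p=cv2.approxPolyDP(h,eps,True).reshape(-1,2);print("corners",p.tolist())
    return p
def pnp(s,p):
    a=np.radians(np.arange(8)*45);R=156/2/np.cos(np.pi/8);c=np.mean(p,0)
    p=np.array(sorted(p.tolist(),key=lambda q:np.arctan2(-(q[1]-c[1]),q[0]-c[0])),float) # ccw as seen
    O=np.c_[R*np.cos(a),R*np.sin(a),0*a].astype(float)
    K=np.array([[s["fx"],0,s["cx"]],[0,s["fy"],s["cy"]],[0,0,1.]])
    n,rv,tv,e=cv2.solvePnPGeneric(O,p,K,None,flags=cv2.SOLVEPNP_IPPE)
    for i in range(n):
        W=s["pose"][:3,:3]@np.diag([1,-1,-1]);up=W@cv2.Rodrigues(rv[i])[0][:,2];o=W@tv[i].ravel()+s["pose"][:3,3]
        print("top centre",o.round(1),"up",up.round(3),"err",e[i].round(2),"grip",(o+up*64).round(1))
E
python3 - <<'E'
from h import *
s=optics.snapshot("wrist")
p=octa(s,(235,95,400,252))
h=cv2.cvtColor(s["pixels"],cv2.COLOR_BGR2HSV)
m=mask(s,(160,60,60),(179,255,255),(235,95,400,252));b=np.where(m>0)
for k in range(96,256,8): 
    x=np.where(m[k])[0]; print(k,x.min() if len(x) else None,x.max() if len(x) else None,end="; ")
if len(p)==8:pnp(s,p)
S=optics.snapshot("side");h=cv2.cvtColor(S["pixels"],cv2.COLOR_BGR2HSV);print(h[236,332:344].tolist())
a=cv2.resize(s["pixels"][95:275,230:410],None,fx=3.2,fy=3.2);b=cv2.resize(S["pixels"][200:320,270:410],None,fy=4.8,fx=4.8)
E
```

```text
corners [[333, 103], [385, 142], [392, 205], [353, 250], [296, 251], [256, 218], [244, 163], [274, 115]]
96 None None; 104 324 335; 112 286 345; 120 271 356; 128 267 367; 136 262 377; 144 257 385; 152 250 386; 160 246 387; 168 246 388; 176 248 388; 184 249 389; 192 250 390; 200 253 391; 208 254 390; 216 256 382; 224 263 376; 232 273 369; 240 283 362; 248 292 355; top centre [ 525.9 -252.9   92.9] up [-0.218 -0.085  0.972] err [0.78] grip [ 511.9 -258.3  155.1]
top centre [ 527.5 -246.8   95.3] up [-0.024  0.439  0.898] err [4.58] grip [ 526.  -218.7  152.8]
[[174, 144, 115], [174, 145, 114], [174, 143, 116], [174, 146, 119], [173, 148, 122], [173, 152, 129], [173, 156, 139], [173, 161, 149], [172, 164, 163], [172, 164, 183], [172, 165, 202], [171, 167, 208]]
```

```bash
cat >> h.py <<'E'
def relT(p,zt,xt):
    from scipy.spatial.transform import Rotation as R
    q=r.sense();A=R.from_euler("xyz",q["tcp_rot"],degrees=True)
    z=np.array(zt,float);z/=np.linalg.norm(z);x=np.array(xt,float);x-=z*(x@z);x/=np.linalg.norm(x)
    B=R.from_matrix(np.c_[x,np.cross(z,x),z])
    print("rotvec",(A.inv()*B).as_rotvec(degrees=True).round(2),"shift",A.inv().apply(np.array(p)-q["tool_pos"]).round(1),"rpy",B.as_euler("xyz",degrees=True).round(1))
E
python3 - <<'E'
from h import *
up=np.array([-.218,-.085,.972]);g=np.array([511.9,-258.3,155.1])
for d in(40,0):relT(g-up*(13-d),-up,(-.705,.71,0))
E
```

```text
rotvec [-12.81  -4.47  -7.52] shift [  6.1 -22.4  85.3] rpy [167.5   5.2 133.6]
rotvec [-12.81  -4.47  -7.52] shift [  3.6 -13.4 124.2] rpy [167.5   5.2 133.6]
```

```bash
python3 -m handwheel '-1.5 -0.5 -1 0.003 -0.012 0.02 85 | -3.2 -1.125 -1.875 0.006 -0.022 0.05 85 | -3.2 -1.125 -1.875 0.006 -0.022 0.085 85 | -3.2 -1.125 -1.875 0.006 -0.022 0.085 85 | -3.2 -1.125 -1.875 0.006 -0.022 0.085 85'
python3 - <<'E'
from h import *
where()
up=np.array([-.218,-.085,.972]);g=np.array([511.9,-258.3,155.1])
relT(g-up*13,-up,(-.705,.71,0))
s=optics.snapshot("wrist")
p=octa(s,(150,40,500,330))
cv2.imwrite("pics/w3.png",s["pixels"])
E
```

```text
time: 27.48
tool_pos: [507.5, -260.8, 183.6]
tcp_rot: [167.5, 5.4, 133.6]
ft_force: [-0.7, -0.8, 0.0]
finger_gap: 84.9
grip_force: 0.0
t 27.48 pos [ 507.5 -260.8  183.6] rpy [167.48   5.37 133.63] F [-0.7 -0.8  0. ] gap 84.9 grip 0.0 j [-40.   -3.4 102.5  12.3  74.5 -86.8]
rotvec [0.01 0.14 0.02] shift [ 1.5 -1.3 41.9] rpy [167.5   5.2 133.6]
corners [[355, 102], [416, 163], [412, 240], [356, 288], [280, 302], [227, 243], [216, 211], [216, 167], [268, 106]]
```

View pics/w3.png

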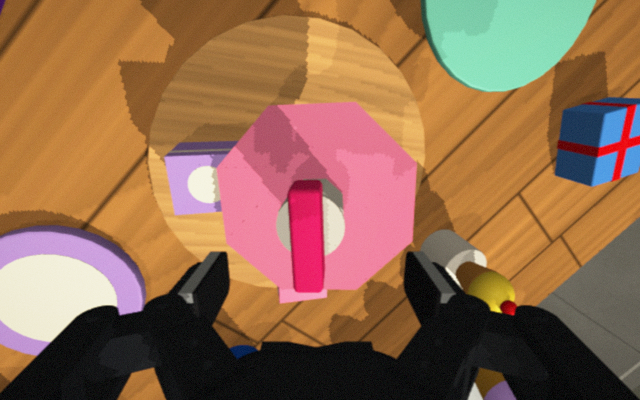

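The wrist view shows the bar at (307,237) nearly parallel to the pads, slightly left of the finger midline at x≈317. I'll re-measure the pose from the corners, leaving out the pink box's bit at (303,297).

Run:
```python
from h import *
s=optics.snapshot("wrist")
pnp(s,[(355,102),(416,163),(412,240),(356,288),(283,290),(226,243),(216,167),(268,106)])
m=mask(s,(160,185,100),(179,255,255),(280,170,335,300));c=big(m);print(cv2.minAreaRect(c),[rect(s,c,z).tolist() for z in(165,169)])
q=r.sense();print(q["tool_pos"])
from scipy.spatial.transform import Rotation as R
print(R.from_euler("xyz",q["tcp_rot"],degrees=True).as_matrix().round(3).tolist())
```

```text
Traceback (most recent call last):
  File "h.py", line 32, in pnp
    p=np.array(sorted(p.tolist(),key=lambda q:np.arctan2(-(q[1]-c[1]),q[0]-c[0])),float) # ccw as seen
                      ^^^^^^^^
AttributeError: 'list' object has no attribute 'tolist'
```

Run:
```python
from h import *
s=optics.snapshot("wrist")
pnp(s,np.array([(355,102),(416,163),(412,240),(356,288),(283,290),(226,243),(216,167),(268,106)]))
m=mask(s,(160,185,100),(179,255,255),(280,170,335,300));c=big(m);print(cv2.minAreaRect(c),[rect(s,c,z).tolist() for z in(165,169)])
q=r.sense();print(q["tool_pos"])
from scipy.spatial.transform import Rotation as R
print(R.from_euler("xyz",q["tcp_rot"],degrees=True).as_matrix().round(3).tolist())
```

```text
top centre [ 526.1 -252.8   98.8] up [-0.251 -0.135  0.959] err [0.6] grip [ 510.1 -261.4  160.2]
top centre [ 520.6 -244.9   99.4] up [-0.531  0.388  0.753] err [7.79] grip [ 486.7 -220.1  147.6]
((305.2543640136719, 234.52906799316406), (111.6944808959961, 33.48109436035156), 87.7688217163086) [[507.1, -261.7, 75.0, 19.3, 136.5], [505.0, -260.6, 73.0, 18.8, 136.5]]
[ 507.95021506 -260.98682829  184.20663545]
[[-0.687, 0.692, 0.221], [0.72, 0.689, 0.082], [-0.095, 0.216, -0.972]]
```

Run:
```python
from h import *
relT((513.3,-258.9,147.5),(.235,.11,-.964),(-.71,.70,0))
```

```text
rotvec [-1.74  0.54 -0.35] shift [ 1.3 -2.8 37. ] rpy [165.8   5.  134.1]
```

```bash
python3 -m handwheel '-0.425 0.125 -0.1 0.001 -0.003 0 85 | -0.425 0.125 -0.1 0.001 -0.003 0.012 85 | -0.425 0.125 -0.1 0.001 -0.003 0.024 85 | -0.425 0.125 -0.1 0.001 -0.003 0.037 85 | -0.425 0.125 -0.1 0.001 -0.003 0.037 85 | -0.425 0.125 -0.1 0.001 -0.003 0.037 85' && python3 -m handwheel '0 0 0 0 0 0 0 | 0 0 0 0 0 0 0 | 0 0 0 0 0 0 0 | 0 0 0 0 0 0 0 | 0 0 0 0 0 0 0 | 0 0 0 0 0 0 0 | 0 0 0 0 0 0 0 | 0 0 0 0 0 0 0' 90
python3 - <<'E'
from h import *
where()
S=optics.snapshot("side");W=optics.snapshot("wrist")
cv2.imwrite("pics/s3.png",np.hstack([cv2.resize(S["pixels"][170:310,270:410],(400,400)),cv2.resize(W["pixels"][60:360,170:470],(400,400))]))
E
```

```text
time: 28.38
tool_pos: [512.0, -258.6, 145.3]
tcp_rot: [165.8, 4.9, 134.1]
ft_force: [0.3, 0.1, -0.6]
finger_gap: 84.8
grip_force: 0.0
time: 29.38
tool_pos: [512.2, -259.0, 145.7]
tcp_rot: [165.8, 4.9, 134.1]
ft_force: [1.5, -1.5, 3.4]
finger_gap: 16.7
grip_force: 87.6
t 29.38 pos [ 512.2 -259.   145.7] rpy [165.83   4.94 134.12] F [ 1.5 -1.5  3.4] gap 16.7 grip 87.6 j [-40.7  -0.8 104.3  14.5  70.8 -89.5]
```

View pics/s3.png

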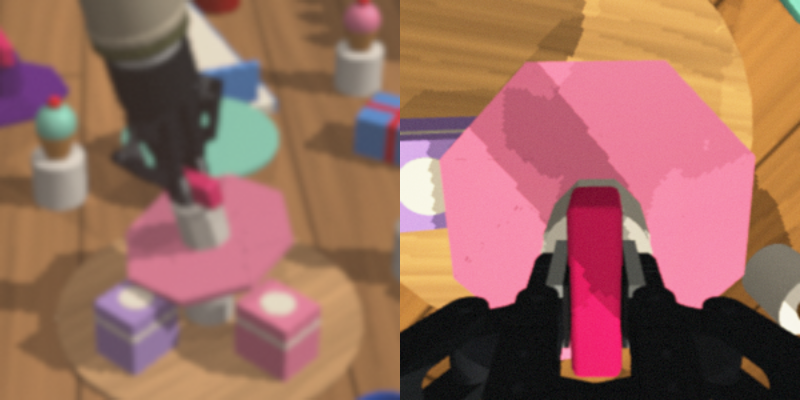

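The view shows the fingers on both sides of the bar, with the lid still hooked over the post and leaning. I'll right it about the post axis, then lift slowly.

Run:
```python
from h import *
relT((527.3,-252.5,151.5),(0,0,-1),(-.71,.70,0))
```

```text
rotvec [14.11  5.08 -0.67] shift [-6.3 16.2 -1.4] rpy [180.    0.  135.4]
```

The manual's scale: shifts go in m and turns go in units of 4 degrees. Converting my numbers, 16.2 mm is 0.0162, 13.5 mm is 0.0135, 14.1 degrees is 3.525.

```bash
python3 -m handwheel '0.6 0.225 0 -0.001 0.0027 -0.0002 0 | 1.2 0.425 0 -0.0021 0.0054 -0.0004 0 | 1.75 0.625 0 -0.0031 0.0081 -0.0007 0 | 2.35 0.85 0 -0.0042 0.0108 -0.0009 0 | 2.95 1.05 0 -0.0052 0.0135 -0.0011 0 | 3.525 1.275 0 -0.0063 0.0162 -0.0014 0 | 3.525 1.275 0 -0.0063 0.0162 -0.0014 0 | 3.525 1.275 0 -0.0063 0.0162 -0.0014 0' && python3 -m handwheel '0 0 0 0 0 -0.002 0 | 0 0 0 0 0 -0.004 0 | 0 0 0 0 0 -0.006 0 | 0 0 0 0 0 -0.006 0'; python3 -c "
from h import *
where();print(r.sense()['wrist_torque'])"
```

```text
time: 30.48
tool_pos: [526.7, -251.8, 150.4]
tcp_rot: [180.0, -0.2, 134.8]
ft_force: [-0.1, -0.5, -3.1]
finger_gap: 16.6
grip_force: 87.8
time: 30.98
tool_pos: [526.9, -250.9, 156.7]
tcp_rot: [179.9, -0.3, 134.8]
ft_force: [2.3, 4.8, -4.7]
finger_gap: 16.1
grip_force: 89.5
t 30.98 pos [ 526.9 -250.9  156.7] rpy [179.88  -0.29 134.76] F [ 2.3  4.8 -4.7] gap 16.1 grip 89.5 j [-30.6   7.8  92.8   0.2  79.7 -75.4]
[ 1.10962916 -0.42958399  0.02918287]
```

Run:
```python
from h import *
s=optics.snapshot("wrist");S=optics.snapshot("side")
p=octa(s,(130,20,520,330),eps=10)
if len(p)==8:pnp(s,p)
cv2.imwrite("pics/w4.png",np.hstack([cv2.resize(S["pixels"][190:310,280:400],(400,400)),cv2.resize(s["pixels"][40:340,170:470],(400,400))]))
```

```text
corners [[436, 176], [427, 265], [396, 291], [239, 291], [211, 267], [200, 179], [265, 106], [368, 104]]
top centre [ 523.9 -245.7  121.1] up [ 0.242 -0.231  0.942] err [16.34] grip [ 539.3 -260.5  181.4]
top centre [ 511.3 -233.6  117.7] up [-0.588  0.571  0.573] err [20.78] grip [ 473.7 -197.1  154.4]
```

View pics/w4.png

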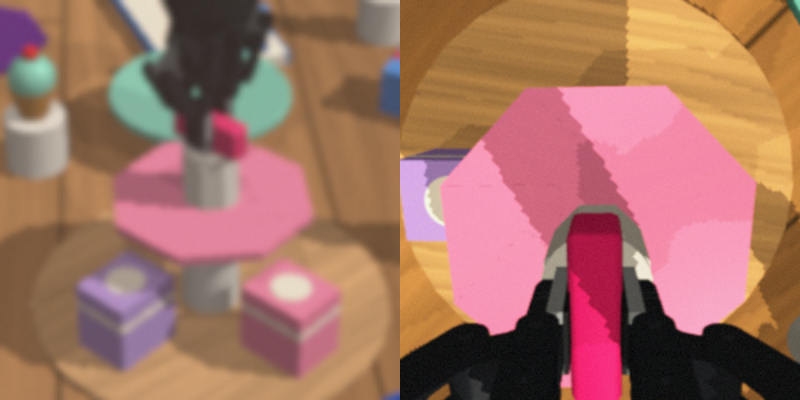

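The lid now sits level in the fingers, with the bar well between the pads. I'll keep lifting slowly while watching the force.

```bash
python3 -m handwheel '0 0 0 0 0 -0.002 0 | 0 0 0 0 0 -0.004 0 | 0 0 0 0 0 -0.006 0 | 0 0 0 0 0 -0.008 0'; python3 -m handwheel '0 0 0 0 0 -0.003 0 | 0 0 0 0 0 -0.006 0 | 0 0 0 0 0 -0.009 0 | 0 0 0 0 0 -0.012 0'; python3 -m handwheel '0 0 0 0 0 -0.004 0 | 0 0 0 0 0 -0.008 0 | 0 0 0 0 0 -0.012 0 | 0 0 0 0 0 -0.012 0';python3 -c "
from h import *
where();print(r.sense()['wrist_torque'])"
```

```text
time: 31.58
tool_pos: [527.0, -252.6, 165.5]
tcp_rot: [180.0, -0.1, 134.7]
ft_force: [-0.0, -0.3, -2.1]
finger_gap: 16.6
grip_force: 89.8
time: 32.08
tool_pos: [527.1, -252.3, 177.3]
tcp_rot: [180.0, -0.2, 134.8]
ft_force: [-0.4, 0.2, -2.1]
finger_gap: 16.4
grip_force: 89.8
time: 32.58
tool_pos: [527.4, -252.5, 189.7]
tcp_rot: [180.0, -0.1, 134.7]
ft_force: [0.7, 0.1, -1.9]
finger_gap: 16.3
grip_force: 89.8
t 32.58 pos [ 527.4 -252.5  189.7] rpy [ 1.7996e+02 -1.1000e-01  1.3475e+02] F [ 0.7  0.1 -1.9] gap 16.3 grip 89.8 j [-30.6   6.5  90.7   0.1  82.9 -75.4]
[-0.03854045  0.01574724 -0.00857257]
```

```bash
python3 -m handwheel '0 0 0 0 0 -0.015 0 | 0 0 0 0 0 -0.035 0 | 0 0 0 0 0 -0.055 0 | 0 0 0 0 0 -0.055 0'
python3 - <<'E'
from h import *
where()
s=optics.snapshot("wrist")
m=mask(s,(155,60,60),(179,255,255),(130,20,520,300));y=np.where(m.any(1))[0];print(y.min())
for k in range(80,300,15):
    x=np.where(m[k])[0]; print(k,x.min() if len(x) else None,x.max() if len(x) else None,end="; ")
rel(538,3.5,246,135)
E
```

```text
time: 33.08
tool_pos: [528.6, -253.3, 247.8]
tcp_rot: [179.9, 0.2, 134.8]
ft_force: [0.5, -0.5, -2.7]
finger_gap: 16.6
grip_force: 89.9
t 33.08 pos [ 528.6 -253.3  247.8] rpy [1.7990e+02 1.6000e-01 1.3476e+02] F [ 0.5 -0.5 -2.7] gap 16.6 grip 89.9 j [-30.6   4.8  86.4   0.1  88.6 -75.4]
105
80 None None; 95 None None; 110 261 373; 125 248 387; 140 221 401; 155 220 415; 170 208 429; 185 200 435; 200 145 433; 215 171 432; 230 183 430; 245 189 429; 260 190 428; 275 186 415; 290 175 396; rotvec [ 0.07  0.02 -0.25] shift [1.750e+02 1.877e+02 1.000e-01]
```

```bash
python3 -m handwheel '0 0 0 0.015 0.016 0 0 | 0 0 0 0.045 0.048 0 0 | 0 0 0 0.08 0.086 0 0 | 0 0 0 0.115 0.124 0 0 | 0 0 0 0.145 0.156 0 0 | 0 0 0 0.165 0.177 0 0 | 0 0 0 0.175 0.188 0 0 | 0 0 0 0.175 0.188 0 0'
python3 - <<'E'
from h import *
where()
S=optics.snapshot("side");T=optics.snapshot("top");s=optics.snapshot("wrist")
cv2.imwrite("pics/m5.png",np.hstack([cv2.resize(S["pixels"][90:270,250:430],(400,400)),cv2.resize(s["pixels"][40:340,170:470],(400,400))]))
m=mask(s,(155,60,60),(179,255,255),(130,20,520,330))
p=cv2.approxPolyDP(cv2.convexHull(big(m)),5,True).reshape(-1,2);print(p.tolist())
E
```

```text
time: 34.12
tool_pos: [537.1, 5.1, 244.1]
tcp_rot: [-180.0, -0.2, 134.9]
ft_force: [0.4, 0.1, -1.7]
finger_gap: 16.6
grip_force: 89.7
t 34.12 pos [537.1   5.1 244.1] rpy [-179.99   -0.19  134.85] F [ 0.4  0.1 -1.7] gap 16.6 grip 89.7 j [ -5.   -2.4  94.1   0.1  88.5 -49.9]
[[435, 176], [428, 265], [396, 291], [238, 291], [210, 267], [200, 179], [264, 107], [369, 105]]
```

View pics/m5.png

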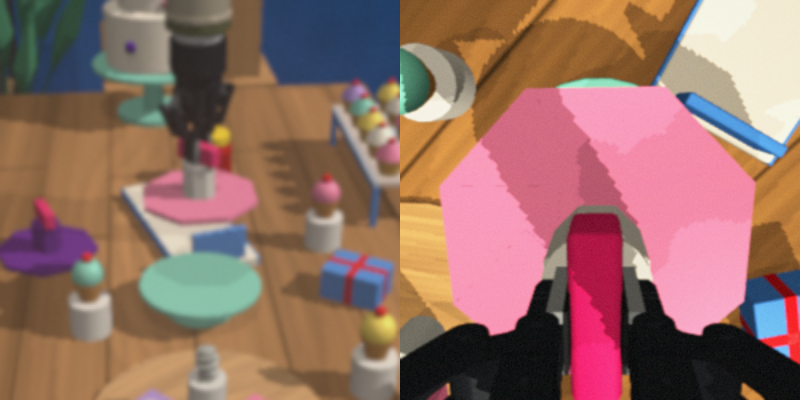

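Run:
```python
from h import *
s=optics.snapshot("wrist");q=r.sense();print(q["tool_pos"].round(1))
p=[(264,107),(369,105),(200,179),(435,176),(210,267),(428,265)]
for z in(186,192,198):
    w=ray(s,p,z)[:,:2];n=lambda a,b:round(float(np.linalg.norm(w[a]-w[b])),1)
    print(z,"far edge",n(0,1),"sides",n(2,4),n(3,5),"width",n(2,3),n(4,5),"centre",w[2:].mean(0).round(1))
```

```text
[537.4   3.1 244.5]
186 far edge 67.5 sides 67.4 67.9 width 161.5 163.6 centre [540.7   2.2]
192 far edge 65.5 sides 65.4 65.8 width 156.7 158.8 centre [539.1   3.8]
198 far edge 63.5 sides 63.4 63.8 width 151.9 153.9 centre [537.5   5.3]
```

```bash
python3 -m handwheel '0 0 0 0 0.001 0.02 0 | 0 0 0 0 0.001 0.055 0 | 0 0 0 0 0.001 0.09 0 | 0 0 0 0 0.001 0.118 0 | 0 0 0 0 0.001 0.129 0 | 0 0 0 0 0.001 0.132 0 | 0 0 0 0 0.001 0.132 0'; python3 -m handwheel '0 0 0 0 0 0.001 0 | 0 0 0 0 0 0.002 0 | 0 0 0 0 0 0.003 0';python3 -c "
from h import *
where()"
```

```text
time: 35.2
tool_pos: [538.6, 5.0, 113.5]
tcp_rot: [179.9, -0.1, 134.7]
ft_force: [-0.6, -0.3, -1.9]
finger_gap: 16.7
grip_force: 89.5
time: 35.58
tool_pos: [538.2, 5.2, 110.1]
tcp_rot: [179.9, -0.1, 134.8]
ft_force: [-1.1, -0.6, -0.4]
finger_gap: 16.6
grip_force: 89.5
t 35.58 pos [538.2   5.2 110.1] rpy [ 1.7995e+02 -1.3000e-01  1.3475e+02] F [-1.1 -0.6 -0.4] gap 16.6 grip 89.5 j [-5.000e+00  3.300e+00  1.027e+02  1.000e-01  7.410e+01 -4.980e+01]
```

Scaled: -2.1 mm is -0.0021, -2 mm is -0.002.

```bash
python3 -m handwheel '0 0 0 0 0 -0.002 0 | 0 0 0 -0.0014 -0.0021 -0.002 0 | 0 0 0 -0.0014 -0.0021 -0.002 0 | 0 0 0 -0.0014 -0.0021 -0.001 0 | 0 0 0 -0.0014 -0.0021 0 0 | 0 0 0 -0.0014 -0.0021 0.0006 0 | 0 0 0 -0.0014 -0.0021 0.0006 0';python3 -c "
from h import *
where()"; python3 -m handwheel '0 0 0 0 0 0.0005 0 | 0 0 0 0 0 0.001 0 | 0 0 0 0 0 0.001 0'
```

```text
time: 36.45
tool_pos: [537.4, 2.8, 109.0]
tcp_rot: [180.0, -0.2, 134.8]
ft_force: [0.2, -0.2, -2.4]
finger_gap: 16.3
grip_force: 89.6
t 36.45 pos [537.4   2.8 109. ] rpy [ 1.7998e+02 -1.7000e-01  1.3475e+02] F [ 0.2 -0.2 -2.4] gap 16.3 grip 89.6 j [-5.300e+00  3.300e+00  1.028e+02  1.000e-01  7.400e+01 -5.000e+01]
time: 36.83
tool_pos: [537.6, 2.7, 108.3]
tcp_rot: [180.0, -0.1, 134.8]
ft_force: [0.5, 0.3, -0.4]
finger_gap: 16.3
grip_force: 90.0
```

Scaled: 1 mm is 0.001, 0.5 mm is 0.0005.

```bash
python3 -m handwheel '0 0 0 0 0 0.0005 0 | 0 0 0 0 0 0.001 0 | 0 0 0 0 0 0.001 0'; python3 -m handwheel '0 0 0 0 0 0 30 | 0 0 0 0 0 0 40 | 0 0 0 0 0 -0.002 60 | 0 0 0 0 0 -0.02 85 | 0 0 0 0 0 -0.05 85 | 0 0 0 0 0 -0.09 85 | 0 0 0 0 0 -0.13 85 | 0 0 0 0 0 -0.16 85'
python3 - <<'E'
from h import *
where()
s=optics.snapshot("wrist")
m=mask(s,(155,60,60),(179,255,255),(150,40,500,300));c=cv2.convexHull(big(m));print("lid",rect(s,c,56),cv2.minEnclosingCircle(ray(s,c.reshape(-1,2),56)[:,:2].astype(np.float32)))
m=mask(s,(75,60,60),(95,255,255),(150,40,500,340));c=cv2.convexHull(big(m));w=ray(s,c.reshape(-1,2),50)[:,:2].astype(np.float32);print("stand",cv2.minEnclosingCircle(w))
cv2.imwrite("pics/w6.png",s["pixels"])
S=optics.snapshot("side");cv2.imwrite("pics/s6.png",np.hstack([cv2.resize(S["pixels"][150:310,250:410],(400,400)),cv2.resize(s["pixels"][:,120:520],(400,400))]))
E
```

```text
time: 37.2
tool_pos: [538.0, 2.8, 107.9]
tcp_rot: [179.9, -0.1, 134.8]
ft_force: [-0.2, 1.2, 5.4]
finger_gap: 16.5
grip_force: 90.8
time: 38.2
tool_pos: [538.3, 2.3, 270.9]
tcp_rot: [179.9, -0.0, 134.8]
ft_force: [0.8, 0.4, -1.5]
finger_gap: 85.1
grip_force: 0.0
t 38.2 pos [538.3   2.3 270.9] rpy [179.85  -0.   134.75] F [ 0.8  0.4 -1.5] gap 85.1 grip 0.0 j [ -5.3  -3.   91.9   0.1  91.  -50. ]
lid [537.6   2.8 156.4 155.6  43.9] ((537.7052612304688, 2.4428787231445312), 84.21959686279297)
stand ((362.36676025390625, -48.424495697021484), 27.263118743896484)
```

View pics/s6.png

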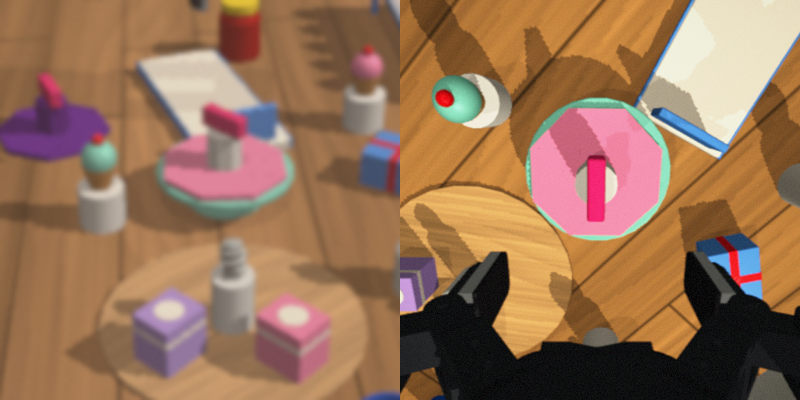

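The views show the lid lying flat at the middle of the stand (crop (598,170)), with the post bare and both boxes still standing. Next I'll measure the tray and boxes from above.

Run:
```python
from h import *
rel(540,200,300,106.5)
```

```text
rotvec [ 0.4   0.14 28.25] shift [140.4 139.5 -26.4]
```

Scaled: 140 mm is 0.14, 139 mm is 0.139, 28.2 degrees is 7.05.

```bash
python3 -m handwheel '0 0 2.5 0.035 0.035 -0.015 85 | 0 0 5 0.07 0.07 -0.026 85 | 0 0 7 0.11 0.11 -0.026 85 | 0 0 7.05 0.14 0.139 -0.026 85 | 0 0 7.05 0.14 0.139 -0.026 85 | 0 0 7.05 0.14 0.139 -0.026 85 | 0 0 7.05 0.14 0.139 -0.026 85'
python3 - <<'E'
from h import *
where()
s=optics.snapshot("wrist");cv2.imwrite("pics/w7.png",s["pixels"])
h=cv2.cvtColor(s["pixels"],cv2.COLOR_BGR2HSV)
m=mask(s,(100,90,40),(125,255,255),(100,0,560,400))
C,_=cv2.findContours(m,cv2.RETR_EXTERNAL,cv2.CHAIN_APPROX_NONE)
for c in C:
    if cv2.contourArea(c)>60: print(cv2.contourArea(c),cv2.boundingRect(c),"z18",rect(s,c,18),"z73",rect(s,c,73))
m=mask(s,(15,0,130),(40,75,255),(100,0,560,400));c=big(m);print("cream",cv2.boundingRect(c),rect(s,c,18))
E
```

```text
time: 39.17
tool_pos: [538.0, 198.4, 293.5]
tcp_rot: [-179.9, -0.1, 106.5]
ft_force: [0.2, 0.1, 0.5]
finger_gap: 84.9
grip_force: 0.0
t 39.17 pos [538.  198.4 293.5] rpy [-1.7994e+02 -1.3000e-01  1.0647e+02] F [0.2 0.1 0.5] gap 84.9 grip 0.0 j [15.   2.4 84.2  0.1 93.5 -1.4]
374.5 (395, 289, 27, 40) z18 [747.9  15.2  82.3  19.6 134. ] z73 [717.7  48.4  71.5  17.1 134. ]
1193.5 (295, 224, 68, 21) z18 [584.1 106.4 101.8  32.5  16.5] z73 [575.4 127.6  88.4  28.2  16.5]
181.5 (525, 192, 35, 18) z18 [867.7 245.7  59.1   9.3 176.8] z73 [821.7 248.7  51.3   8.  176.8]
91.0 (370, 0, 14, 232) z18 [599.9 274.  302.2   2.3 106.7] z73 [589.1 273.2 262.5   2.  106.7]
138.0 (274, 0, 10, 214) z18 [469.7 250.2 273.7   2.4 106.7] z73 [476.  252.6 237.8   2.  106.7]
cream (277, 0, 104, 232) [536.8 255.2 302.5 127.4 106.6]
```

View pics/w7.png

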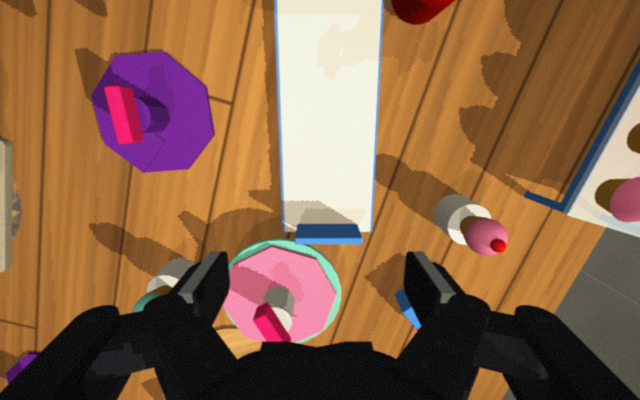

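The wrist view shows the tray's blue side lines at x≈280 and x≈377. The panel is at (329,234): its dark inner face is above and its lighter top face below.

Run:
```python
from h import *
s=optics.snapshot("wrist");g=s["pixels"];where()
for u in(310,330,350):print(u,[(v,g[v,u].tolist()) for v in range(219,248)] if u==330 else "")
d=np.array([np.cos(np.radians(106.7)),np.sin(np.radians(106.7))]);n=np.array([d[1],-d[0]])
for z,vs in((18,(222,223,224,225,226)),(73,(234,235,236,237,238,239,240,241,243,244,245,246))):
    for v in vs:
        w=ray(s,(330,v),z)[0,:2];print(z,v,"along",(w@d).round(1),"across",(w@n).round(1))
print("stand..",)
m=mask(s,(100,90,40),(125,255,255),(290,215,370,250));c=big(m);b=cv2.boxPoints(cv2.minAreaRect(c));print(b.tolist(),[ (ray(s,p,73)[0,:2]@n).round(1) for p in b])
```

```text
t 39.27 pos [538.1 198.5 293.6] rpy [-1.7995e+02 -1.4000e-01  1.0646e+02] F [ 0.9  0.4 -0.6] gap 85.1 grip 0.0 j [15.   2.4 84.2  0.1 93.5 -1.4]
310 
330 [(219, [137, 165, 179]), (220, [142, 167, 180]), (221, [139, 161, 175]), (222, [138, 160, 172]), (223, [125, 136, 139]), (224, [109, 87, 67]), (225, [106, 69, 35]), (226, [109, 71, 35]), (227, [108, 72, 37]), (228, [105, 67, 36]), (229, [107, 70, 36]), (230, [106, 67, 34]), (231, [104, 67, 32]), (232, [105, 70, 35]), (233, [102, 67, 32]), (234, [107, 71, 37]), (235, [106, 65, 35]), (236, [108, 69, 37]), (237, [134, 84, 43]), (238, [200, 136, 68]), (239, [234, 167, 90]), (240, [234, 166, 86]), (241, [236, 170, 90]), (242, [236, 169, 88]), (243, [228, 161, 105]), (244, [140, 129, 147]), (245, [62, 118, 177]), (246, [56, 119, 181]), (247, [56, 119, 176])]
350 
18 222 along -46.6 across 592.1
18 223 along -48.1 across 592.1
18 224 along -49.7 across 592.2
18 225 along -51.3 across 592.2
18 226 along -52.9 across 592.2
73 234 along -43.0 across 589.7
73 235 along -44.4 across 589.7
73 236 along -45.8 across 589.8
73 237 along -47.2 across 589.8
73 238 along -48.6 across 589.8
73 239 along -50.1 across 589.8
73 240 along -51.5 across 589.8
73 241 along -52.9 across 589.8
73 243 along -55.8 across 589.8
73 244 along -57.2 across 589.9
73 245 along -58.7 across 589.9
73 246 along -60.1 across 589.9
stand..
[[294.0, 224.0], [362.0, 224.0], [362.0, 244.0], [294.0, 244.0]] [np.float64(542.9), np.float64(631.1), np.float64(632.2), np.float64(542.2)]
```

Run:
```python
from h import *
rel(520,-310,290,106.5)
```

```text
rotvec [-0.05 -0.14 -0.04] shift [-482.5 -161.5    2.6]
```

Scaled: -450 mm is -0.45, -400 mm is -0.4.

```bash
python3 -m handwheel '0 0 0 -0.04 -0.013 0 85 | 0 0 0 -0.1 -0.033 0 85 | 0 0 0 -0.16 -0.053 0 85 | 0 0 0 -0.22 -0.073 0 85 | 0 0 0 -0.28 -0.093 0 85 | 0 0 0 -0.34 -0.113 0 85 | 0 0 0 -0.4 -0.133 0 85 | 0 0 0 -0.45 -0.15 0 85' && python3 -m handwheel '0 0 0 -0.02 -0.007 0 85 | 0 0 0 -0.032 -0.011 0.002 85 | 0 0 0 -0.032 -0.011 0.002 85 | 0 0 0 -0.032 -0.011 0.002 85'
cat >> h.py <<'E'
def boxes(s,roi):
    for n,lo,hi in(("pink",(160,60,90),(179,255,255)),("lilac",(125,40,90),(155,255,255))):
        m=mask(s,lo,hi,roi);C,_=cv2.findContours(m,cv2.RETR_EXTERNAL,cv2.CHAIN_APPROX_NONE)
        for c in C:
            if cv2.contourArea(c)>400:print(n,cv2.contourArea(c),cv2.boundingRect(c))
E
python3 - <<'E'
from h import *
where()
s=optics.snapshot("wrist");cv2.imwrite("pics/w8.png",s["pixels"]);boxes(s,(150,0,500,330))
E
```

```text
time: 40.28
tool_pos: [521.4, -277.5, 292.7]
tcp_rot: [-180.0, -0.1, 106.5]
ft_force: [1.1, 0.2, -0.4]
finger_gap: 85.0
grip_force: 0.0
time: 40.78
tool_pos: [521.3, -306.9, 290.6]
tcp_rot: [-180.0, -0.2, 106.6]
ft_force: [0.1, 0.2, 0.4]
finger_gap: 85.2
grip_force: 0.0
t 40.77 pos [ 521.3 -306.9  290.6] rpy [-1.7996e+02 -1.7000e-01  1.0664e+02] F [0.1 0.2 0.4] gap 85.2 grip 0.0 j [-35.4   7.4  79.2   0.1  93.5 -52. ]
pink 1933.5 (333, 164, 55, 62)
lilac 2909.5 (171, 227, 101, 92)
lilac 2025.0 (236, 126, 64, 58)
```

View pics/w8.png

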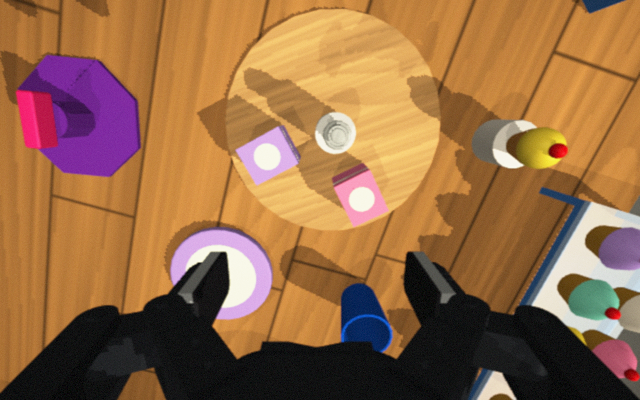

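The wrist view shows the pink box top at (360,200) and lilac at (267,156) on the carrier, with nothing else there.

```bash
cat >> h.py <<'E'
def tops(s,z,rois):
    for n,lo,hi in(("pink",(160,60,205),(179,255,255)),("lilac",(125,40,200),(155,255,255))):
        if n in rois:
            c=cv2.convexHull(big(mask(s,lo,hi,rois[n])));print(n,rect(s,c,z),cv2.boundingRect(c))
E
python3 - <<'E'
from h import *
s=optics.snapshot("wrist")
tops(s,66,dict(pink=(325,155,395,235),lilac=(228,118,305,190)))
h=cv2.cvtColor(s["pixels"],cv2.COLOR_BGR2HSV);print(h[170:184:3,352].tolist(),h[205,342].tolist(),h[135,285].tolist(),h[175,250].tolist())
E
```

```text
pink [ 584.9 -320.5   60.    49.7  133.4] (334, 170, 54, 57)
lilac [ 456.2 -302.4   59.5   49.3   44.1] (236, 127, 62, 57)
[[175, 137, 134], [1, 95, 134], [173, 124, 132], [170, 98, 250], [170, 89, 251]] [4, 112, 223] [5, 33, 178] [5, 64, 231]
```

Run:
```python
from h import *
rel(584.9,-320.5,26,133.4)
```

```text
rotvec [  0.    -0.15 -26.75] shift [-31.8  57.1 264.6]
```

```bash
python3 -m handwheel '0 0 -2.5 -0.016 0.029 0.03 85 | 0 0 -5 -0.032 0.057 0.08 85 | 0 0 -6.675 -0.032 0.057 0.13 85 | 0 0 -6.675 -0.032 0.057 0.185 85 | 0 0 -6.675 -0.032 0.057 0.23 85 | 0 0 -6.675 -0.032 0.057 0.255 85 | 0 0 -6.675 -0.032 0.057 0.264 85 | 0 0 -6.675 -0.032 0.057 0.264 85';python3 -c "
from h import *
where()"; python3 -m handwheel '0 0 0 0 0 0 0 | 0 0 0 0 0 0 0 | 0 0 0 0 0 0 0 | 0 0 0 0 0 0 0 | 0 0 0 0 0 0 0 | 0 0 0 0 0 0 0' 40;python3 -c "
from h import *
where()"
```

```text
time: 41.88
tool_pos: [584.5, -321.7, 26.6]
tcp_rot: [180.0, -0.2, 133.3]
ft_force: [-0.0, -0.2, 0.4]
finger_gap: 85.1
grip_force: 0.0
t 41.88 pos [ 584.5 -321.7   26.6] rpy [ 1.7998e+02 -1.6000e-01  1.3329e+02] F [-0.  -0.2  0.4] gap 85.1 grip 0.0 j [-33.3  27.5  83.3   0.1  69.4 -76.6]
time: 42.62
tool_pos: [585.3, -322.9, 28.2]
tcp_rot: [179.9, 0.0, 133.2]
ft_force: [-0.3, 1.5, 6.9]
finger_gap: 49.4
grip_force: 42.8
t 42.62 pos [ 585.3 -322.9   28.2] rpy [179.94   0.   133.25] F [-0.3  1.5  6.9] gap 49.4 grip 42.8 j [-33.3  27.5  83.2   0.1  69.3 -76.6]
```

Scaled: -200 mm is -0.2, -50 mm is -0.05.

```bash
python3 -m handwheel '0 0 0 0 0 -0.003 0 | 0 0 0 0 0 -0.02 0 | 0 0 0 0 0 -0.05 0 | 0 0 0 0 0 -0.09 0 | 0 0 0 0 0 -0.14 0 | 0 0 0 0 0 -0.18 0 | 0 0 0 0 0 -0.2 0 | 0 0 0 0 0 -0.2 0' 60
python3 - <<'E'
from h import *
where();rel(567,154,226,106.7)
E
```

```text
time: 43.62
tool_pos: [585.2, -323.1, 228.2]
tcp_rot: [179.9, 0.0, 133.3]
ft_force: [0.1, -0.4, -2.0]
finger_gap: 49.3
grip_force: 62.2
t 43.62 pos [ 585.2 -323.1  228.2] rpy [1.7994e+02 2.0000e-02 1.3325e+02] F [ 0.1 -0.4 -2. ] gap 49.3 grip 62.2 j [-33.3  18.1  73.4   0.1  88.5 -76.6]
rotvec [6.000e-02 1.000e-02 2.655e+01] shift [360.  313.6   2.4]
```

```bash
python3 -m handwheel '0 0 0.5 0.02 0.018 0 0 | 0 0 1.5 0.06 0.052 0 0 | 0 0 2.5 0.1 0.087 0 0 | 0 0 3.5 0.14 0.122 0 0 | 0 0 4.25 0.18 0.157 0 0 | 0 0 5 0.22 0.192 0 0 | 0 0 5.75 0.26 0.226 0 0 | 0 0 6.25 0.3 0.261 0 0' && python3 -m handwheel '0 0 0.25 0.037 0.028 0 0 | 0 0 0.375 0.055 0.042 0 0 | 0 0 0.375 0.06 0.046 0 0 | 0 0 0.375 0.06 0.046 0 0 | 0 0 0.375 0.06 0.046 0 0'
python3 - <<'E'
from h import *
where();rel(567,154,41,106.7)
E
```

```text
time: 44.62
tool_pos: [567.4, 76.3, 224.1]
tcp_rot: [-179.7, -0.2, 108.2]
ft_force: [-0.2, 0.0, -1.5]
finger_gap: 49.6
grip_force: 62.3
time: 45.25
tool_pos: [593.6, 144.9, 226.7]
tcp_rot: [-179.9, -0.1, 106.7]
ft_force: [-0.5, -1.7, -1.3]
finger_gap: 48.9
grip_force: 62.7
t 45.25 pos [593.6 144.9 226.7] rpy [-1.7988e+02 -1.4000e-01  1.0669e+02] F [-0.5 -1.7 -1.3] gap 48.9 grip 62.7 j [ 8.8  9.4 83.6  0.1 87.1 -7.9]
rotvec [-0.12 -0.14 -0.01] shift [ 15.9 -22.5 185.8]
```

```bash
python3 -m handwheel '0 0 0 0.016 -0.0225 0 0 | 0 0 0 0.016 -0.0225 0.03 0 | 0 0 0 0.016 -0.0225 0.07 0 | 0 0 0 0.016 -0.0225 0.11 0 | 0 0 0 0.016 -0.0225 0.145 0 | 0 0 0 0.016 -0.0225 0.17 0 | 0 0 0 0.016 -0.0225 0.182 0 | 0 0 0 0.016 -0.0225 0.182 0'
python3 - <<'E'
from h import *
where();rel(567,154,40,106.7)
s=optics.snapshot("wrist");cv2.imwrite("pics/w9.png",s["pixels"])
E
```

```text
time: 46.25
tool_pos: [567.1, 154.7, 45.0]
tcp_rot: [-179.9, -0.2, 106.7]
ft_force: [-0.1, 0.2, -0.8]
finger_gap: 49.4
grip_force: 63.0
t 46.25 pos [567.1 154.7  45. ] rpy [-1.7988e+02 -1.5000e-01  1.0671e+02] F [-0.1  0.2 -0.8] gap 49.4 grip 63.0 j [10.2 15.2 96.9  0.1 68.1 -6.6]
rotvec [-0.12 -0.15  0.01] shift [-0.7 -0.3  5. ]
```

Now lower to touch, then push gently towards the panel.

Scaled: 3 mm is 0.003, 2 mm is 0.002.

```bash
python3 -m handwheel '0 0 0 0 0 0.001 0 | 0 0 0 0 0 0.002 0 | 0 0 0 0 0 0.003 0 | 0 0 0 0 0 0.003 0'; python3 -m handwheel '0 0 0 0 0 0.0007 0 | 0 0 0 0 0 0.0013 0 | 0 0 0 0 0 0.0013 0'; python3 -m handwheel '0 0 0 0 0 0.0007 0 | 0 0 0 0 0 0.0013 0 | 0 0 0 0 0 0.0013 0'
```

```text
time: 46.8
tool_pos: [567.5, 155.5, 42.5]
tcp_rot: [-180.0, -0.1, 106.8]
ft_force: [0.5, 0.5, -1.9]
finger_gap: 49.4
grip_force: 63.0
time: 47.18
tool_pos: [567.4, 155.4, 40.9]
tcp_rot: [-179.9, -0.2, 106.8]
ft_force: [-0.3, -1.0, -1.6]
finger_gap: 49.2
grip_force: 63.0
time: 47.55
tool_pos: [567.6, 155.5, 40.3]
tcp_rot: [-180.0, -0.2, 106.8]
ft_force: [-3.4, -0.3, 4.5]
finger_gap: 49.1
grip_force: 63.5
```

Scaled: -3 mm is -0.003, -2 mm is -0.002.

```bash
python3 -m handwheel '0 0 0 -0.001 0 0 0 | 0 0 0 -0.002 0 0 0 | 0 0 0 -0.003 0 0 0 | 0 0 0 -0.003 0 0 0'; python3 -m handwheel '0 0 0 -0.001 0 0 0 | 0 0 0 -0.001 0 0 0';python3 -m handwheel '0 0 0 -0.001 0 0 0 | 0 0 0 -0.001 0 0 0'
```

```text
time: 48.05
tool_pos: [569.0, 152.8, 40.3]
tcp_rot: [180.0, -0.2, 106.8]
ft_force: [-0.7, 2.9, 4.7]
finger_gap: 49.6
grip_force: 63.6
time: 48.3
tool_pos: [569.3, 151.8, 40.3]
tcp_rot: [180.0, -0.2, 106.8]
ft_force: [-1.9, 2.5, 5.2]
finger_gap: 49.1
grip_force: 63.7
time: 48.55
tool_pos: [569.6, 150.9, 40.3]
tcp_rot: [180.0, -0.2, 106.8]
ft_force: [-0.8, 2.6, 5.5]
finger_gap: 49.6
grip_force: 63.6
```

Scaled: -1 mm is -0.001.

```bash
python3 -m handwheel '0 0 0 -0.001 0 0 0 | 0 0 0 -0.001 0 0 0'; python3 -m handwheel '0 0 0 -0.001 0 0 0 | 0 0 0 -0.001 0 0 0';python3 -c "
from h import *
print(r.sense()['wrist_torque'])"
```

```text
time: 48.8
tool_pos: [569.7, 150.8, 40.3]
tcp_rot: [180.0, -0.2, 106.8]
ft_force: [-1.7, 6.6, 5.0]
finger_gap: 48.9
grip_force: 63.7
time: 49.05
tool_pos: [569.7, 150.7, 40.3]
tcp_rot: [180.0, -0.3, 106.8]
ft_force: [-4.1, 11.6, 5.6]
finger_gap: 49.4
grip_force: 63.7
[ 1.49217078  0.43319119 -0.0824    ]
```

```bash
python3 -m handwheel '0 0 0 0.001 0 0 0 | 0 0 0 0.001 -0.0008 0 0 | 0 0 0 0.001 -0.0016 0 0 | 0 0 0 0.0004 -0.0016 0 0 | 0 0 0 0 -0.0016 0 0 | 0 0 0 0 -0.0016 0 0';python3 -c "
from h import *
where()"; python3 -m handwheel '0 0 0 0 0 0 85 | 0 0 0 0 0 0 85 | 0 0 0 0 0 0 85 | 0 0 0 0 0 -0.03 85 | 0 0 0 0 0 -0.08 85 | 0 0 0 0 0 -0.14 85 | 0 0 0 0 0 -0.2 85 | 0 0 0 0 0 -0.2 85';python3 - <<'E'
from h import *
where()
s=optics.snapshot("wrist");cv2.imwrite("pics/w10.png",s["pixels"])
tops(s,78,dict(pink=(200,60,450,330)))
E
```

```text
time: 49.8
tool_pos: [568.9, 150.5, 40.4]
tcp_rot: [179.9, -0.3, 106.8]
ft_force: [0.5, 12.3, 2.0]
finger_gap: 49.0
grip_force: 63.2
t 49.8 pos [568.9 150.5  40.4] rpy [179.87  -0.3  106.78] F [ 0.5 12.3  2. ] gap 49.0 grip 63.2 j [ 9.6 15.4 97.1  0.3 67.4 -7.3]
time: 50.8
tool_pos: [571.7, 148.1, 247.1]
tcp_rot: [179.4, -0.1, 106.7]
ft_force: [0.1, -0.6, 0.0]
finger_gap: 85.0
grip_force: 0.0
t 50.8 pos [571.7 148.1 247.1] rpy [ 1.7939e+02 -5.0000e-02  1.0673e+02] F [ 0.1 -0.6  0. ] gap 85.0 grip 0.0 j [ 9.5  5.1 86.2  0.1 88.1 -7.3]
pink [556.2  34.3 146.6  98.3 135.9] (204, 219, 119, 111)
```

View pics/w10.png

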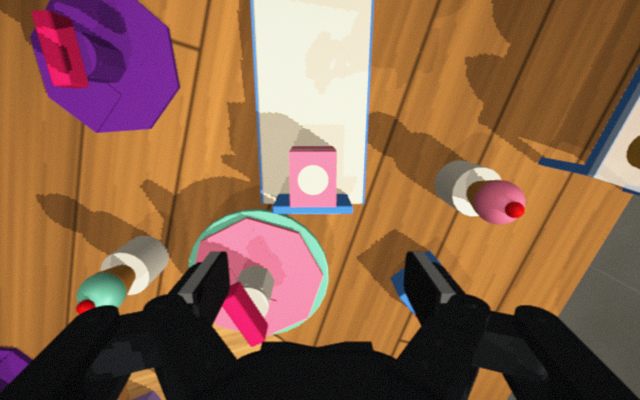

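The pink box stands upright against the panel at (313,178). I've now used my 14 pictures, so everything from here is measured by numbers.

Run:
```python
from h import *
s=optics.snapshot("wrist")
d=np.array([-.2874,.9578]);n=np.array([.9578,.2874])
c=cv2.convexHull(big(mask(s,(160,60,205),(179,255,255),(280,135,345,212))));b=rect(s,c,78);print("pink",b,"along",(b[:2]@d).round(1),"across",(b[:2]@n).round(1))
m=mask(s,(100,90,40),(125,255,255),(270,190,360,222));k=big(m);print("panel",cv2.boundingRect(k),rect(s,k,73),"along,across",(rect(s,k,73)[:2]@d).round(1),(rect(s,k,73)[:2]@n).round(1))
for lo in ((240,20,262,190),(360,20,385,190)):
    m=mask(s,(100,90,40),(125,255,255),lo);k=big(m);q=rect(s,k,18);print(q,(q[:2]@n).round(1))
rel(500,-290,290,106.5)
```

```text
pink [567.8 152.8  59.2  50.1 106.7] along -16.8 across 587.8
panel (274, 195, 81, 21) [575.3 124.8  88.4  22.9  16.7] along,across -45.8 586.9
[480.4 214.7 161.5   2.4 106.7] 521.8
[610.3 239.2 190.    2.2 106.7] 653.3
rotvec [ 0.05 -0.13  0.24] shift [-399.2 -191.9  -50.5]
```

Scaled: -290 mm is -0.29, -385 mm is -0.385.

```bash
python3 -m handwheel '0 0 0 -0.02 -0.01 -0.03 85 | 0 0 0 -0.07 -0.033 -0.045 85 | 0 0 0 -0.125 -0.06 -0.045 85 | 0 0 0 -0.18 -0.086 -0.045 85 | 0 0 0 -0.235 -0.113 -0.045 85 | 0 0 0 -0.29 -0.14 -0.045 85 | 0 0 0 -0.345 -0.166 -0.045 85 | 0 0 0 -0.385 -0.185 -0.045 85' && python3 -m handwheel '0 0 0 -0.014 -0.007 0 85 | 0 0 0 -0.014 -0.007 0 85 | 0 0 0 -0.014 -0.007 0 85'
python3 - <<'E'
from h import *
where()
s=optics.snapshot("wrist")
boxes(s,(150,0,500,330))
E
```

```text
time: 51.9
tool_pos: [500.4, -276.4, 281.1]
tcp_rot: [-179.8, -0.3, 106.7]
ft_force: [0.6, 0.4, 0.5]
finger_gap: 85.2
grip_force: 0.0
time: 52.28
tool_pos: [499.8, -288.2, 283.2]
tcp_rot: [-179.9, -0.2, 106.8]
ft_force: [-1.0, -0.9, -0.4]
finger_gap: 85.5
grip_force: 0.0
t 52.27 pos [ 499.8 -288.2  283.2] rpy [-179.92   -0.23  106.82] F [-1.  -0.9 -0.4] gap 85.5 grip 0.0 j [-35.1   3.2  84.4   0.1  92.6 -51.9]
lilac 2202.5 (182, 243, 99, 87)
lilac 1949.5 (217, 145, 63, 57)
```

Run:
```python
from h import *
s=optics.snapshot("wrist")
tops(s,66,dict(lilac=(210,138,290,208)))
rel(456.2,-302.4,26,44.1)
```

```text
lilac [ 418.4 -310.5   59.4   49.4   44.2] (217, 145, 62, 57)
rotvec [-0.14 -0.13 62.76] shift [ -1.7 -45.9 257.8]
```

The lilac box was knocked about 39 mm and now stands at (418,-310), still on the board. I'll re-aim there.

Run:
```python
from h import *
s=optics.snapshot("wrist");tops(s,66,dict(lilac=(205,130,290,210)))
T=optics.snapshot("top");print("plates",ray(T,(458,219),17).round(),"purple",ray(T,(409,289),6).round(),"purple bar",ray(T,(413,291),80).round())
rel(418.4,-310.5,29,44.2)
```

```text
lilac [ 418.4 -310.4   59.3   49.3   44.1] (217, 145, 62, 57)
plates [[ 426. -517.   17.]] purple [[ 189. -339.    6.]] purple bar [[ 188. -338.   80.]]
rotvec [-0.11 -0.11 62.65] shift [  2.  -84.3 255.1]
```

Scaled: 200 mm is 0.2, 190 mm is 0.19, 62.6 degrees is 15.65.

```bash
python3 -m handwheel '0 0 2.5 0 -0.014 0.01 85 | 0 0 5 0.001 -0.028 0.02 85 | 0 0 7.5 0.001 -0.042 0.05 85 | 0 0 10 0.002 -0.056 0.09 85 | 0 0 12.5 0.002 -0.07 0.13 85 | 0 0 15 0.002 -0.084 0.165 85 | 0 0 15.65 0.002 -0.084 0.19 85 | 0 0 15.65 0.002 -0.084 0.2 85'
python3 - <<'E'
from h import *
where();rel(418.4,-310.4,28,44.2)
E
```

```text
time: 53.48
tool_pos: [417.6, -310.4, 82.5]
tcp_rot: [-179.7, -0.0, 44.2]
ft_force: [-0.4, -0.3, -0.2]
finger_gap: 85.2
grip_force: 0.0
t 53.48 pos [ 417.6 -310.4   82.5] rpy [-1.7971e+02 -2.0000e-02  4.4210e+01] F [-0.4 -0.3 -0.2] gap 85.2 grip 0.0 j [-42.3   2.6 106.5   0.   71.2   3.5]
rotvec [-0.29 -0.02  0.01] shift [ 0.6  0.9 54.5]
```

```bash
python3 -m handwheel '0 0 0 0.0006 0.001 0.015 85 | 0 0 0 0.0006 0.001 0.03 85 | 0 0 0 0.0006 0.001 0.045 85 | 0 0 0 0.0006 0.001 0.054 85 | 0 0 0 0.0006 0.001 0.054 85'; python3 -m handwheel '0 0 0 0 0 0 0 | 0 0 0 0 0 0 0 | 0 0 0 0 0 0 0 | 0 0 0 0 0 0 0 | 0 0 0 0 0 0 0 | 0 0 0 0 0 0 0' 60;python3 -m handwheel '0 0 0 0 0 -0.003 0 | 0 0 0 0 0 -0.02 0 | 0 0 0 0 0 -0.05 0 | 0 0 0 0 0 -0.09 0 | 0 0 0 0 0 -0.14 0 | 0 0 0 0 0 -0.18 0 | 0 0 0 0 0 -0.2 0 | 0 0 0 0 0 -0.2 0' 60
python3 - <<'E'
from h import *
where();rel(548,216,227,106.7)
E
```

```text
time: 54.1
tool_pos: [418.7, -311.3, 29.0]
tcp_rot: [-179.7, -0.0, 44.2]
ft_force: [-0.5, -0.4, -0.1]
finger_gap: 85.0
grip_force: 0.0
time: 54.85
tool_pos: [419.8, -312.3, 30.9]
tcp_rot: [-179.9, -0.0, 44.2]
ft_force: [0.3, 0.4, 5.4]
finger_gap: 49.2
grip_force: 63.3
time: 55.85
tool_pos: [420.2, -312.7, 231.5]
tcp_rot: [180.0, -0.0, 44.2]
ft_force: [-0.3, 0.5, -1.8]
finger_gap: 49.0
grip_force: 62.6
t 55.85 pos [ 420.2 -312.7  231.5] rpy [ 1.7999e+02 -3.0000e-02  4.4150e+01] F [-0.3  0.5 -1.8] gap 49.0 grip 62.6 j [-42.3  -4.4  97.3   0.   87.1   3.6]
rotvec [ 3.000e-02 -2.000e-02 -6.255e+01] shift [ 460.  -290.3    4.7]
```

Scaled: 20 mm is 0.02, 360 mm is 0.36, -60 degrees is -15.

```bash
python3 -m handwheel '0 0 -1 0.02 -0.013 0 0 | 0 0 -2.5 0.065 -0.041 0 0 | 0 0 -4.5 0.115 -0.073 0 0 | 0 0 -6.75 0.165 -0.104 0 0 | 0 0 -9 0.215 -0.136 0 0 | 0 0 -11.25 0.265 -0.167 0 0 | 0 0 -13.5 0.315 -0.199 0 0 | 0 0 -15 0.36 -0.227 0 0'
python3 - <<'E'
from h import *
where();rel(548.5,216,227,106.7)
E
```

```text
time: 56.85
tool_pos: [518.6, 103.5, 227.9]
tcp_rot: [-179.7, -0.2, 104.4]
ft_force: [0.3, -0.1, -1.8]
finger_gap: 49.3
grip_force: 62.6
t 56.85 pos [518.6 103.5 227.9] rpy [-179.71   -0.18  104.43] F [ 0.3 -0.1 -1.8] gap 49.3 grip 62.6 j [ 5.6 -3.2 96.6  0.1 86.9 -8.8]
rotvec [-0.28 -0.19 -2.27] shift [101.5  57.    0.9]
```

```bash
python3 -m handwheel '0 0 -0.55 0.035 0.02 0 0 | 0 0 -0.55 0.07 0.04 0 0 | 0 0 -0.55 0.095 0.053 0 0 | 0 0 -0.55 0.101 0.057 0 0 | 0 0 -0.55 0.101 0.057 0 0 | 0 0 -0.55 0.101 0.057 0 0'
python3 - <<'E'
from h import *
where();rel(549.5,212.5,48,106.7)
E
```

```text
time: 57.6
tool_pos: [550.0, 212.2, 230.2]
tcp_rot: [-179.9, -0.1, 106.3]
ft_force: [0.3, -0.8, -1.5]
finger_gap: 49.4
grip_force: 62.6
t 57.6 pos [550.  212.2 230.2] rpy [-1.7987e+02 -1.3000e-01  1.0630e+02] F [ 0.3 -0.8 -1.5] gap 49.4 grip 62.6 j [16.   6.  87.   0.1 87.2 -0.3]
rotvec [-0.13 -0.13 -0.4 ] shift [ -0.    0.  182.2]
```

Scaled: 182 mm is 0.182, 170 mm is 0.17, -0.4 degrees is -0.1.

```bash
python3 -m handwheel '0 0 -0.1 0.001 0 0.02 0 | 0 0 -0.1 0.001 0 0.06 0 | 0 0 -0.1 0.001 0 0.1 0 | 0 0 -0.1 0.001 0 0.14 0 | 0 0 -0.1 0.001 0 0.17 0 | 0 0 -0.1 0.001 0 0.182 0 | 0 0 -0.1 0.001 0 0.182 0'; python3 -m handwheel '0 0 0 0 0 0.001 0 | 0 0 0 0 0 0.002 0 | 0 0 0 0 0 0.002 0'; python3 -m handwheel '0 0 0 0 0 0.001 0 | 0 0 0 0 0 0.002 0 | 0 0 0 0 0 0.002 0'
```

```text
time: 58.48
tool_pos: [548.9, 214.2, 47.9]
tcp_rot: [-179.8, -0.2, 106.7]
ft_force: [-0.8, -0.3, -0.6]
finger_gap: 49.1
grip_force: 62.6
time: 58.85
tool_pos: [550.3, 214.9, 47.8]
tcp_rot: [180.0, -0.2, 106.8]
ft_force: [-0.4, -0.0, -1.5]
finger_gap: 49.0
grip_force: 62.6
time: 59.22
tool_pos: [549.6, 214.6, 44.7]
tcp_rot: [-179.9, -0.1, 106.8]
ft_force: [-0.0, -0.2, -1.9]
finger_gap: 49.0
grip_force: 62.6
```

Scaled: 1.2 mm is 0.0012, 0.6 mm is 0.0006.

```bash
python3 -m handwheel '0 0 0 0 0 0.0006 0 | 0 0 0 0 0 0.0012 0 | 0 0 0 0 0 0.0012 0'; python3 -m handwheel '0 0 0 0 0 0.0005 0 | 0 0 0 0 0 0.001 0 | 0 0 0 0 0 0.001 0'
```

```text
time: 59.6
tool_pos: [549.7, 214.7, 43.6]
tcp_rot: [-179.9, -0.1, 106.8]
ft_force: [0.8, 0.2, -1.0]
finger_gap: 49.1
grip_force: 62.6
time: 59.98
tool_pos: [549.8, 214.7, 42.9]
tcp_rot: [-180.0, -0.2, 106.7]
ft_force: [-1.6, 0.3, 1.0]
finger_gap: 49.3
grip_force: 63.1
```

Scaled: -5 mm is -0.005, -4 mm is -0.004.

```bash
python3 -m handwheel '0 0 0 -0.001 0 0 0 | 0 0 0 -0.002 0 0 0 | 0 0 0 -0.003 0 0 0 | 0 0 0 -0.004 0 0 0 | 0 0 0 -0.005 0 0 0 | 0 0 0 -0.005 0 0 0'; python3 -m handwheel '0 0 0 -0.001 0 0 0 | 0 0 0 -0.001 0 0 0';python3 -m handwheel '0 0 0 -0.001 0 0 0 | 0 0 0 -0.001 0 0 0'; python3 -m handwheel '0 0 0 -0.0005 0 0 0 | 0 0 0 -0.0005 0 0 0'
```

```text
time: 60.72
tool_pos: [551.4, 209.9, 42.9]
tcp_rot: [-180.0, -0.1, 106.8]
ft_force: [-0.5, 2.1, 3.2]
finger_gap: 49.1
grip_force: 63.0
time: 60.98
tool_pos: [551.6, 209.1, 42.9]
tcp_rot: [-180.0, -0.2, 106.8]
ft_force: [-0.1, 3.8, 4.5]
finger_gap: 49.4
grip_force: 63.1
time: 61.22
tool_pos: [551.7, 209.1, 43.0]
tcp_rot: [-180.0, -0.2, 106.8]
ft_force: [-1.8, 7.9, 4.0]
finger_gap: 49.2
grip_force: 63.2
time: 61.48
tool_pos: [551.6, 209.1, 42.9]
tcp_rot: [-180.0, -0.3, 106.8]
ft_force: [-2.6, 10.4, 3.9]
finger_gap: 49.2
grip_force: 63.3
```

The manual's scale: shifts go in m and turns go in units of 4 degrees. Converting my numbers, -200 mm is -0.2, -140 mm is -0.14.

```bash
python3 -m handwheel '0 0 0 0 0 0 85 | 0 0 0 0 0 0 85 | 0 0 0 0 0 0 85 | 0 0 0 0 0 -0.03 85 | 0 0 0 0 0 -0.08 85 | 0 0 0 0 0 -0.14 85 | 0 0 0 0 0 -0.2 85 | 0 0 0 0 0 -0.2 85';python3 - <<'E'
from h import *
where()
s=optics.snapshot("wrist");np.save("/tmp/w.npy",s["pixels"])
d=np.array([-.2874,.9578]);n=np.array([.9578,.2874])
for nm,lo,hi in(("pink",(160,60,205),(179,255,255)),("lilac",(125,40,180),(155,255,255))):
    C,_=cv2.findContours(mask(s,lo,hi,(230,60,420,290)),cv2.RETR_EXTERNAL,cv2.CHAIN_APPROX_NONE)
    for c in C:
        if cv2.contourArea(c)>300:
            k=cv2.convexHull(c);b=rect(s,k,78);w=ray(s,k.reshape(-1,2),78)[:,:2]@d
            print(nm,cv2.boundingRect(c),b,"along",(b[:2]@d).round(1),w.min().round(1),w.max().round(1),"across",(b[:2]@n).round(1))
g=s["pixels"];print([(v,g[v,300].tolist()) for v in range(180,225,1)])
E
```

```text
time: 62.48
tool_pos: [555.5, 207.7, 250.1]
tcp_rot: [179.4, -0.1, 106.7]
ft_force: [0.4, -1.0, -0.1]
finger_gap: 84.9
grip_force: 0.0
t 62.48 pos [555.5 207.7 250.1] rpy [ 1.7938e+02 -1.2000e-01  1.0673e+02] F [ 0.4 -1.  -0.1] gap 84.9 grip 0.0 j [15.5  5.4 85.6  0.1 88.4 -1.3]
pink (230, 265, 76, 25) [533.9  83.1  89.9  32.   16.4] along -73.8 -90.1 -57.8 across 535.3
pink (289, 208, 45, 49) [568.1 152.4  58.5  50.3 106.6] along -17.3 -46.6 12.0 across 587.9
lilac (288, 153, 47, 55) [551.  210.   59.4  49.6 106.7] along 42.8 13.1 72.5 across 588.1
[(180, [227, 244, 244]), (181, [227, 243, 245]), (182, [227, 244, 246]), (183, [228, 245, 246]), (184, [227, 245, 245]), (185, [229, 245, 246]), (186, [228, 245, 246]), (187, [229, 245, 246]), (188, [229, 243, 245]), (189, [228, 241, 242]), (190, [227, 228, 236]), (191, [229, 197, 226]), (192, [229, 176, 216]), (193, [228, 166, 212]), (194, [228, 167, 212]), (195, [228, 168, 215]), (196, [226, 162, 210]), (197, [229, 168, 216]), (198, [227, 166, 213]), (199, [229, 168, 215]), (200, [228, 164, 212]), (201, [230, 170, 215]), (202, [230, 170, 214]), (203, [230, 168, 212]), (204, [229, 169, 213]), (205, [229, 167, 213]), (206, [229, 165, 211]), (207, [224, 166, 226]), (208, [194, 153, 244]), (209, [184, 154, 248]), (210, [182, 147, 246]), (211, [187, 153, 248]), (212, [179, 148, 246]), (213, [181, 145, 246]), (214, [181, 148, 247]), (215, [180, 150, 247]), (216, [179, 149, 246]), (217, [180, 149, 247]), (218, [181, 150, 246]), (219, [177, 147, 246]), (220, [185, 155, 248]), (221, [178, 147, 247]), (222, [186, 157, 248]), (223, [183, 154, 247]), (224, [188, 182, 245])]
```

The lilac box sits directly against the pink one (boundary at row 207–208, centres 60.1 mm apart), both at yaw 106.7° on the midline. The carrier is empty and the lid is on the stand, so I'm handing in.

```bash
python3 -c "
from bench import workorder
print(workorder.hand_in())"
```

```text
the job is handed in; nothing more can be done
None
```

The job is handed in, but the hand-in gave no verdict: the lid lies flat on the cake stand, within about 1 mm of its middle, and the two boxes present (pink, then lilac) stand in a flush row from the blue panel; the lid slipped out of the gripper once while being lifted and was picked up again.

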